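Push a vial carousel home in its V-locator and latch it with a square key

ROBOT

A 7-joint arm with a two-finger parallel gripper is mounted at the origin on the work surface. World frame = base frame: x ahead of the robot, y to its left, z up, the work surface at z = 0. Lengths are in m, angles in rad, forces in N, time in s.
With the tool pointing down it reaches from about 0.425 to 0.95 m from the base axis. Payload 4.7 kg.
Tool frame: the origin (TCP) lies at the very end of the fingers, on their centre line; the grasp point (between the pads) lies grip_depth behind it (grip_depth is the distance from the TCP to the grasp point, in m); z points along the fingers, y is the direction in which the jaws open and shut (so a half turn about z gives the same grasp; the last joint's range is limited). The gripper opens to 85 mm and grips with 20 to 120 N. Pads are 22 mm wide; open, the fingers measure 114 mm over their backs; the gripper's body (76 mm by 85 mm) begins 54 mm behind the grasp point. The pads swing forward as they close: fully open they stand 13 mm farther back than shut.
Start: joints at [-1.165, 0.469, -0.049, 1.532, 0.024, 1.141, -0.082], TCP at [0.284, 0.612, 0.231] pointing down, gripper open.
Joint ranges: [-2.59, 2.59], [-0.33, 1.99], [-1.39, 1.29], [0.1, 2.45], [-1.04, 4.18], [0.21, 1.99], [-2.66, 2.66]. Speed limits (rad/s): [2.57, 2.57, 3.14, 3.14, 3.14, 3.14, 3.14].

INTERFACE

Orientations are given as a unit quaternion [x, y, z, w].
In Python, from bench import observe, grab_frame, job_done, grip_depth gives the robot as it stands.
- The arm moves only by the tool drive_tool, never from a script. Its argument "deltas" is a list of rows, each a list of 7 numbers: the shift along the tool's x, y, z in m, then the turn, a rotation vector about the tool's x, y, z in rad, then the closure, from 0 (fully open) to 1 (shut). In form: [[x, y, z, wx, wy, wz, gripper], ...]. A call has 1 to 20 rows; each row is the pose to reach, as a shift and turn from the pose measured when the call began, along the tool's axes at that moment; what a row does not reach only later rows make up. A row lasts 1/10 s, in which the tool goes at most 50 mm and 8.59 degrees, less where a joint would pass 70% of its speed; a pose out of reach is approached as far as the arm can. A call with a gripper value outside its range is refused whole. The fingers move at their own pace and stop on an object; "newtons" is the grip in N (left out, the last holds). Time passes only in rows, so rows that repeat a pose let the fingers close. It gives the time, the measured TCP pose, the force and the opening at its end, in the units of the state.
- observe(): the state, without advancing time (a new reading comes with each control period).
- grab_frame(name): name is "scene" or "side" or "wrist"; returns a dict with "img" (480x640x3 uint8, red, green, blue), "camera_matrix" (3x3 intrinsics, pixels), "dist_coeffs" ([k1, k2, p1, p2, k3] as OpenCV has them; the pictures are not rectified), "cam_to_world" (4x4, takes a point from camera to world coordinates). Camera axes: x right, y down, z forward; pixel columns grow to the right and rows downward; lengths in m; the calibration is good to about 2 mm. A picture is of the moment at which its call begins. There is no depth.
- job_done(): hands the job in, once; it reports no verdict.
The state is a dict: "time": time; "joint_positions": joint angles; "joint_velocities": joint speeds; "tau": joint torques, N m; "ee_pos": TCP position; "eef_rot": TCP orientation; "contact_force": force on the tool from outside, world axes, zero at the start; "ft_torque": the same for the moment, N m; "opening": finger opening in m.
Only numpy, scipy, OpenCV 4.12 (cv2) and the standard library are available. Lean on these libraries where they do the work, as an engineer would, in place of code of your own. Each camera call takes 0.05 s, during which the arm holds its last target.

TASK

Push the round blue vial carousel along the sampler deck into its V-shaped locator until it sits fully home against both metal flanks and the red sprung back stop; push it gently and do not lift or tip it. Then take the red square key from its stand, put it fully down in the latch socket and turn it clockwise, seen from above, until the yellow latch arm has closed across the front of the carousel, leaving the key standing in the socket. Leave everything else on the bench as it is.

Things in the scene. Friction and masses are not known exactly. Their poses are not given: they have to be found in the camera images.
- deck: Fixed grey sampler base plate, 12 mm thick, spanning x -155 to +135, y -140 to +110 mm. Origin on its underside, at bench level; x = push direction, towards the back stop; z up. On it two aluminium flanks, 10 mm thick, tops 50 mm above the bench, form a 90 degree V open to -x, symmetrical about y = 0; inner faces run from about (49, +/-79) to (109, +/-18) mm
- home (a point): Point on the deck's top face (12 mm above the bench), at deck (50, 0) mm, where the centre of the carousel's underside lies when it is home. Axes as the deck's. The flanks then touch the carousel 39 mm further along x and 39 mm to either side
- carousel: Loose round blue vial carousel lying on the deck, too wide to grasp: disc 110 mm diameter, 34 mm high, topped by eight capped vials and a white boss (overall height 56 mm). Origin: centre of its underside, z up; its yaw does not matter. Mass 0.45 to 0.8 kg, friction unknown: 2 to 8 N just to slide it
- stop (a joint): Red sprung back stop between the flanks, sliding along deck +x, in m. 0 = free, fully out (face at deck x = 102 mm, 4 to 22 mm above the deck); grows as it is pressed: 0.003 with the carousel exactly home, end at 0.006. Soft (about 1 N): at home the flanks resist hard, but it can also stick short, on one flank. A white block stands 14 mm behind its face
- latch (a joint): Latch hinge, rad, vertical axis at deck (5, -100) mm. 0 = open, arm pointing to deck -x; grows as it turns clockwise seen from above, to a firm end at 1.40 = closed, arm across the front of the carousel (about 2 mm clear of it when home; a carousel left short is in its way). Friction about 0.1 N m, stays where left. Yellow arm 12 mm wide, tip 78 mm from the axis, 8 to 20 mm above the deck
- socket (a point): Centre of the mouth of the square socket in the top of the latch's dark steel hub (42 x 42 mm, top 42 mm above the bench). Socket 15.6 mm square, 22 mm deep, with a 2 mm chamfer, sides parallel to this frame's x and y axes, which turn with the hub (-x along the arm); z up
- key: Loose square key with a T-handle, standing upright in its stand. Shaft 14 x 14 mm, 46 mm long; above it the red handle bar, 60 mm along x, 14 mm along y, from 45 to 73 mm above the origin. Origin: centre of the shaft's foot; z up. The shaft's sides are parallel to x and y. 90 g. The key's play in the socket is about 0.12 rad each way.
- key_stand: Fixed grey block 70 x 70 x 35 mm with a square hole (15.6 mm, 25 mm deep) in which the key stands, its foot 10 mm above the bench. Origin: centre of its underside. It is on the left or the right of the deck.
- cap_tray: Bystander: open white divided tray 85 x 85 x 35 mm, on the other side of the deck from the key stand. Origin: centre of its underside.
- solvent: Bystander: amber bottle, 72 mm diameter, 150 mm high. Origin: centre of its underside.
- jar: Bystander: clear jar, 64 mm diameter, 80 mm high. Origin: centre of its underside.
- beaker: Bystander: glass beaker, 68 mm diameter, 85 mm high. Origin: centre of its underside.
- screwdriver: Bystander: screwdriver lying flat. Origin at its middle, on the bench.
- spanner: Bystander: spanner lying flat. Origin at its middle, on the bench.
Mind the look-alikes: they are no part of the job. Of the things that look like the carousel, the largest one is meant.

How it is judged:
On the way, in this order (a step that is already met when the one before it is completed fails the run):
1. the carousel is home: centre within 1.5 mm of home (or up to 3 mm deeper) between both flanks, back stop pressed in by over 1.5 mm, latch still open (below 0.4 rad) (x of carousel in the frame of deck between 0.0485 and 0.053 m and y of carousel in the frame of deck between -0.0015 and 0.0015 m and value of joint stop above 0.0015 m and value of joint latch below 0.4 rad), for 0.2 s.
2. the key stands in the socket, over 15 mm deep, the latch still open (below 0.7 rad) (horizontal distance between key and socket below 0.004 m and z of key in the frame of socket below -0.015 m and angle between key's own z axis and vertical below 0.15 rad and value of joint latch below 0.7 rad), for 0.1 s.
3. the key, in the socket, has turned the latch closed (beyond 1.28 rad) (horizontal distance between key and socket below 0.004 m and z of key in the frame of socket below -0.015 m and angle between key's own z axis and vertical below 0.15 rad and value of joint latch above 1.28 rad), for 0.1 s.
At the end, for the whole second after the job is handed in: Carousel flat, still and home: centre within 1.5 mm across, 1.5 mm short to 3 mm deep, back stop pressed over 1.5 mm. Latch closed past 1.28 rad. Key released, upright within 0.15 rad, over 15 mm down in the socket, within 4 mm of its axis (all of step 3 and x of carousel in the frame of deck between 0.0485 and 0.053 m and y of carousel in the frame of deck between -0.0015 and 0.0015 m and value of joint stop above 0.0015 m and angle between carousel's own z axis and vertical below 0.05 rad and linear speed of carousel below 0.01 m/s and linear speed of key below 0.02 m/s); the robot touches nothing.
It fails at once if the fingers press the carousel with more than 40 N (contact force between the fingers and carousel above 40 N).
It fails at once if the carousel is lifted more than 8 mm off the deck or tipped more than 0.2 rad (z of carousel in the frame of deck above 0.02 m or angle between carousel's own z axis and vertical above 0.2 rad).
It fails at once if a bystander (cap tray, bottle, jar, beaker, screwdriver, spanner) is moved more than 30 mm (distance of any of cap_tray, solvent, jar, beaker, screwdriver, spanner from where it was at the start of the episode above 0.03 m).
It also fails if it takes over 72 s, if anything falls off the work surface, if the arm or the gripper's body presses on something with over 40 N, if the wrist force passes 120 N, or if a joint passes its speed limit or range.

## Working session

There is one attempt and no reset: what is moved stays moved. The work goes in short steps, Python scripts to look and compute and a tool call to move; the robot and the scene stay as the last step left them, time stands still between calls to the robot, and variables do not carry over. Pictures are saved under pics/ and viewed, and the job is handed in when it is done.

Besides the shell and the picture viewer there is one more tool, called as name(argument=value, ...), one argument or row to a line, values as JSON. drive_tool: Moves the arm, as the interface text tells. Its arguments: {"type":"object","properties":{"deltas":{"type":"array"},"newtons":{"type":"number"}},"required":["deltas"]}

```bash
ls; mkdir -p pics; python3 - <<'E'
from bench import *
import cv2
print(observe(), grip_depth)
for n in ["scene","side","wrist"]:
    f=grab_frame(n); cv2.imwrite(f"pics/{n}0.png",f["img"][:,:,::-1]); print(n,f["camera_matrix"],f["dist_coeffs"],f["cam_to_world"])
E
```

```text
pics
{'time': 0.0, 'joint_positions': array([-1.16488801,  0.4694617 , -0.04860842,  1.53368325,  0.02412214,
        1.14099896, -0.08228102]), 'joint_velocities': array([-0.00041087,  0.00155564,  0.00084531, -0.00041136,  0.00191587,
        0.00032653, -0.00188687]), 'tau': array([ 1.23222260e-03, -5.10311651e+01, -4.59866622e-02, -2.37705410e+01,
        1.06739852e-02,  7.87428115e-03,  1.77251877e-05]), 'ee_pos': array([0.28407873, 0.61167128, 0.23025233]), 'eef_rot': array([ 2.15660529e-01,  9.76467906e-01, -9.67565870e-04, -1.69747277e-04]), 'contact_force': array([ 0.17115229,  0.07319969, -0.58330329]), 'ft_torque': array([ 0.00428295, -0.03636539,  0.01478171]), 'opening': 0.08546914524097265} 0.0187
scene [[542.32159353   0.         321.97932977]
 [  0.         542.32159353 245.5267411 ]
 [  0.           0.           1.        ]] [0.00664008 0.         0.         0.         0.        ] [[-0.71302385  0.60707824 -0.3507891   1.01734078]
 [ 0.70109874  0.61191849 -0.3660824   0.50401384]
 [-0.00758632 -0.50696328 -0.86193427  1.26127755]
 [ 0.          0.          0.          1.        ]]
side [[491.00680128   0.         321.66473639]
 [  0.         491.00680128 235.21540959]
 [  0.           0.           1.        ]] [-0.10101907  0.          0.          0.          0.        ] [[ 0.97092894 -0.16585527  0.17259499  0.31477483]
 [-0.23913444 -0.70392821  0.66880475 -0.8940863 ]
 [ 0.01056969 -0.69063529 -0.72312597  1.01968873]
 [ 0.          0.          0.          1.        ]]
wrist [[424.85733453   0.         311.47568086]
 [  0.         424.85733453 229.16433676]
 [  0.           0.           1.        ]] [-0.10067163  0.          0.          0.          0.        ] [[ 0.42145512  0.86162505  0.28280356  0.21167693]
 [ 0.90684772 -0.39986272 -0.13318038  0.64558436]
 [-0.00166895  0.31258931 -0.94988691  0.37353096]
 [ 0.          0.          0.          1.        ]]
```

View pics/scene0.png

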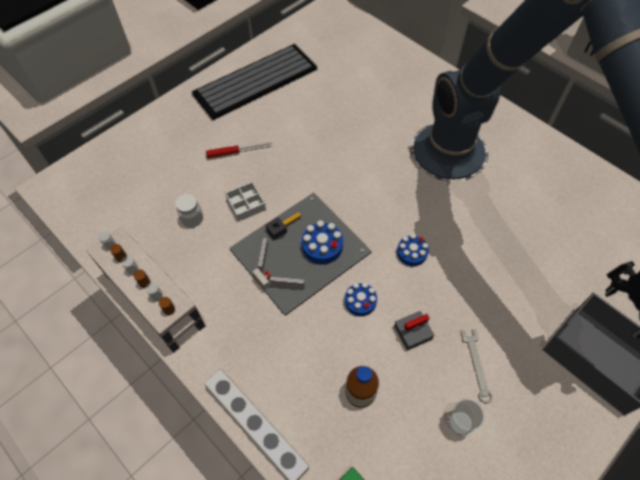

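View pics/side0.png

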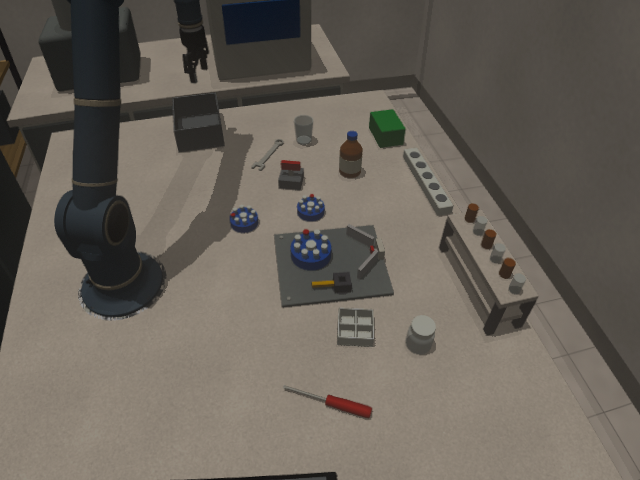

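View pics/wrist0.png

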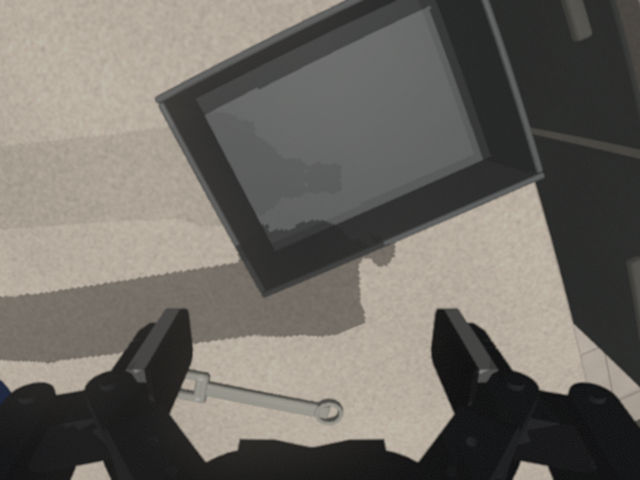

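The largest carousel, on the deck, is at scene (322,241) and side (311,248). The smaller look-alikes are at scene (413,250) and (361,298). The key in its stand is at scene (416,322); the latch hub is at (277,228). Next I'll take close crops to check this.

```bash
python3 - <<'E'
import cv2
a=cv2.imread("pics/scene0.png"); b=cv2.imread("pics/side0.png")
cv2.imwrite("pics/c1.png",cv2.resize(a[185:320,220:380],None,fx=5,fy=5,interpolation=cv2.INTER_CUBIC)[:600,:800])
cv2.imwrite("pics/c1b.png",cv2.resize(a[280:360,370:460],None,fx=6,fy=6,interpolation=cv2.INTER_CUBIC))
cv2.imwrite("pics/c2.png",cv2.resize(b[215:310,265:400],None,fx=5.9,fy=5.9,interpolation=cv2.INTER_CUBIC))
cv2.imwrite("pics/c2b.png",cv2.resize(b[145:200,260:330],None,fx=8,fy=8,interpolation=cv2.INTER_CUBIC))
E
```

```text
(no output)
```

View pics/c1.png

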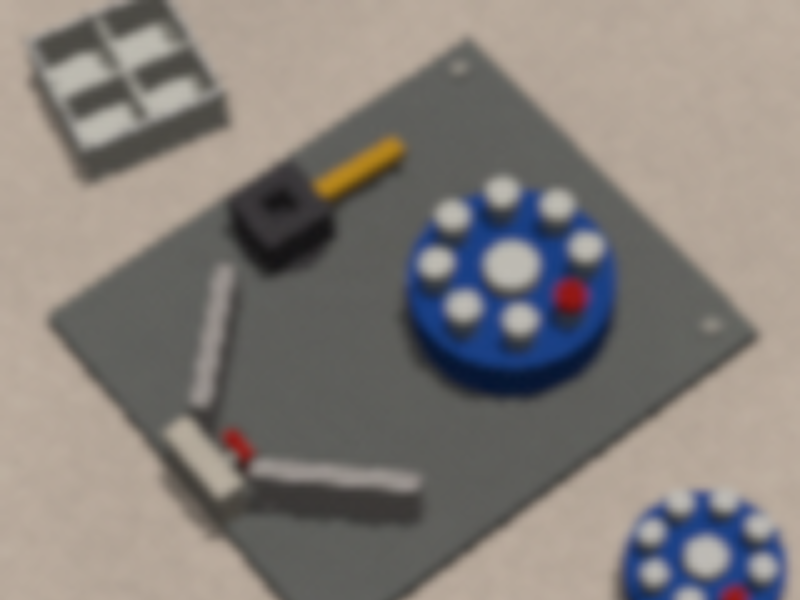

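View pics/c2.png

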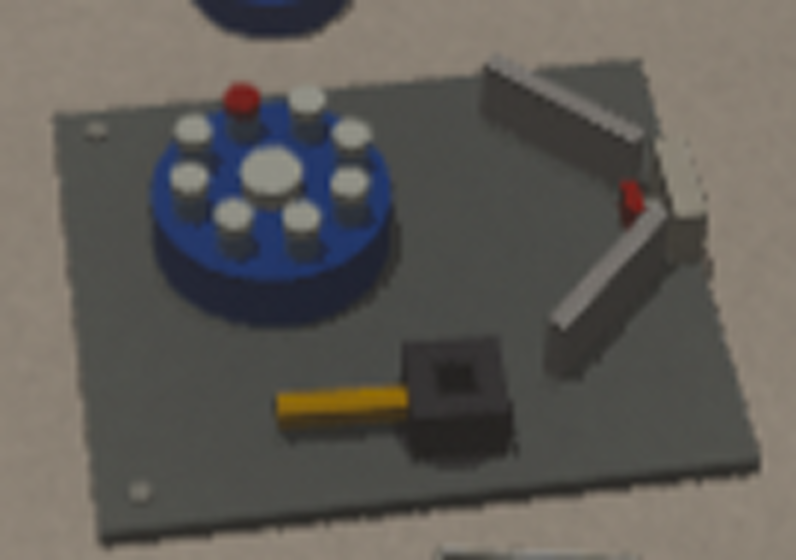

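View pics/c1b.png

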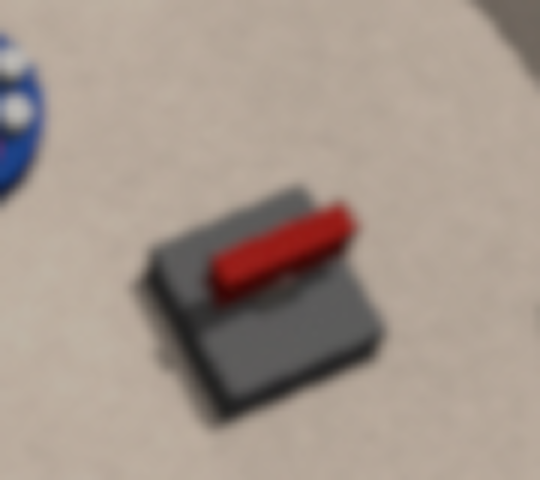

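View pics/c2b.png

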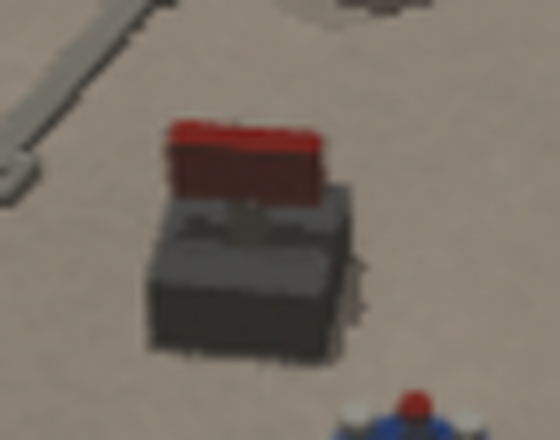

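```bash
cat > h.py <<'E'
import numpy as np, cv2
from bench import *
def ray(f,p):
    u=cv2.undistortPoints(np.array([[p]],float),f["camera_matrix"],np.array(f["dist_coeffs"]))[0,0]
    T=np.array(f["cam_to_world"]); d=T[:3,:3]@np.array([u[0],u[1],1]); return T[:3,3],d/np.linalg.norm(d)
def onz(f,p,z):
    o,d=ray(f,p); return o+d*(z-o[2])/d[2]
def tri(L):
    A=np.zeros((3,3));b=np.zeros(3)
    for f,p in L:
        o,d=ray(f,p);M=np.eye(3)-np.outer(d,d);A+=M;b+=M@o
    x=np.linalg.solve(A,b)
    return x,[np.linalg.norm((np.eye(3)-np.outer(d,d))@(x-o)) for o,d in [ray(*q) for q in L]]
def proj(f,X):
    T=np.linalg.inv(f["cam_to_world"]); 
    return cv2.projectPoints(np.atleast_2d(X).astype(float),cv2.Rodrigues(T[:3,:3])[0],T[:3,3],f["camera_matrix"],np.array(f["dist_coeffs"]))[0][:,0]
E
python3 - <<'E'
from h import *
import pickle
S=grab_frame("scene");D=grab_frame("side")
pickle.dump((S,D),open("f.pkl","wb"))
c=lambda o,s,p:((p[0]+.5)/s-.5+o[0],(p[1]+.5)/s-.5+o[1])
s1=lambda p:c((220,185),5,p); d1=lambda p:c((265,215),5.9,p)
s2=lambda p:c((370,280),6,p); d2=lambda p:c((260,145),8,p)
np.set_printoptions(precision=4,suppress=True)
for n,a,b in [("boss",s1((511,265)),d1((272,170))),("socket",s1((282,204)),d1((456,376))),
 ("red far",s1((570,296)),d1((242,100))),
 ("cornerA",s1((468,38)),d1((100,535))),("cornerB",s1((758,335)),d1((55,115))),("cornerC",s1((50,318)),d1((758,462))),
 ("flank1 nearhub outer",s1((225,265)),d1((555,322))),("flank2",s1((418,480)),d1((490,62)))]:
    print(n,*tri([(S,a),(D,b)]),onz(S,a,.012)[:2],onz(D,b,.012)[:2])
for n,a,b in [("key",s2((282,245)),d2((245,136))),("e1",s2((344,215)),d2((172,130))),("e2",s2((217,272)),d2((322,140)))]:
    print(n,*tri([(S,a),(D,b)]),onz(S,a,.083)[:2],onz(D,b,.083)[:2])
E
```

```text
boss [ 0.5096 -0.0253  0.0555] [np.float64(0.0005799614353684171), np.float64(0.0005799614353684583)] [ 0.4919 -0.0446] [0.5179 0.0143]
socket [ 0.563  -0.1464  0.0386] [np.float64(0.0002727471224417222), np.float64(0.0002727471224415947)] [ 0.5534 -0.1606] [ 0.5695 -0.126 ]
red far [0.5045 0.013  0.0638] [np.float64(0.0007394263043244989), np.float64(0.0007394263043243918)] [ 0.4831 -0.0085] [0.5141 0.0626]
cornerA [ 0.4006 -0.1715  0.0075] [np.float64(0.0007022376483199014), np.float64(0.0007022376483198208)] [ 0.4035 -0.1693] [ 0.3996 -0.1743]
cornerB [0.4258 0.0774 0.007 ] [np.float64(0.0012116800085461062), np.float64(0.00121168000854616)] [0.4293 0.0787] [0.4242 0.0734]
cornerC [ 0.6875 -0.1981  0.005 ] [np.float64(0.00036768426252311415), np.float64(0.0003676842625231451)] [ 0.6897 -0.1943] [ 0.6846 -0.2027]
flank1 nearhub outer [ 0.6119 -0.1344  0.047 ] [np.float64(0.0013110863747940885), np.float64(0.001311086374794219)] [ 0.6014 -0.1533] [ 0.6214 -0.1063]
flank2 [0.6275 0.0276 0.0462] [np.float64(0.00021243627574586102), np.float64(0.0002124362757461322)] [0.6167 0.0141] [0.6383 0.06  ]
key [0.5207 0.3027 0.0798] [np.float64(0.0012747411519556935), np.float64(0.0012747411519556367)] [0.5233 0.3028] [0.5189 0.2997]
e1 [0.4939 0.3117 0.0806] [np.float64(0.0015273892813483958), np.float64(0.0015273892813487428)] [0.4965 0.3116] [0.4922 0.3098]
e2 [0.5483 0.2924 0.0811] [np.float64(0.0006030726282750131), np.float64(0.0006030726282748062)] [0.5496 0.2925] [0.5473 0.2904]
```

```bash
cat >> h.py <<'E'
from scipy.spatial.transform import Rotation as Ro
np.set_printoptions(precision=4,suppress=True)
def goal(x,y,z,phi):
    s=observe(); R=Ro.from_quat(s["eef_rot"])
    c,si=np.cos(np.radians(phi)),np.sin(np.radians(phi))
    Rt=Ro.from_matrix(np.array([[c,si,0],[si,-c,0],[0,0,-1]]))
    d=R.inv().apply(np.array([x,y,z])-s["ee_pos"]); w=(R.inv()*Rt).as_rotvec()
    print("delta",d.round(4),w.round(4),"from",s["ee_pos"],"t",s["time"])
def stat():
    s=observe();R=Ro.from_quat(s["eef_rot"]).as_matrix()
    print("t",round(s["time"],2),"pos",s["ee_pos"],"phi",np.degrees(np.arctan2(R[1,0],R[0,0])),"tilt",R[2],"F",s["contact_force"],"M",s["ft_torque"],"op",s["opening"],"q",s["joint_positions"])
def dk(x,y,O=(.568,-.0467),yaw=-.097):
    c,s=np.cos(yaw),np.sin(yaw); return np.array([O[0]+c*x-s*y,O[1]+s*x+c*y])
E
python3 -c "
from h import *
goal(.52,.303,.25,160.5)"
```

```text
delta [-0.344  -0.1809 -0.019 ] [-0.0009 -0.0001 -0.0945] from [0.2842 0.612  0.2308] t 0.25
```

drive_tool(
  deltas=[
    [-0.344,-0.181,-0.019,0,0,-0.0945,0],
    [-0.344,-0.181,-0.019,0,0,-0.0945,0],
    [-0.344,-0.181,-0.019,0,0,-0.0945,0],
    [-0.344,-0.181,-0.019,0,0,-0.0945,0],
    [-0.344,-0.181,-0.019,0,0,-0.0945,0],
    [-0.344,-0.181,-0.019,0,0,-0.0945,0],
    [-0.344,-0.181,-0.019,0,0,-0.0945,0],
    [-0.344,-0.181,-0.019,0,0,-0.0945,0],
    [-0.344,-0.181,-0.019,0,0,-0.0945,0],
    [-0.344,-0.181,-0.019,0,0,-0.0945,0],
    [-0.344,-0.181,-0.019,0,0,-0.0945,0],
    [-0.344,-0.181,-0.019,0,0,-0.0945,0],
  ],
)

```text
time: 1.45
ee_pos: [0.5187, 0.3048, 0.2498]
eef_rot: [0.168, 0.986, -0.0, -0.001]
contact_force: [0.0, -0.5, 0.5]
opening: 0.0853
```

```bash
python3 -c "
from h import *
stat();f=grab_frame('wrist');cv2.imwrite('pics/w1.png',f['img'][:,:,::-1])
import pickle;pickle.dump(f,open('w1.pkl','wb'))
goal(*dk(-60,.0155)[:0],*dk(-.02,-.04),.27,174.4)"
```

```text
t 1.45 pos [0.5187 0.3048 0.2498] phi 160.69490298578316 tilt [ 0.0009 -0.0007 -1.    ] F [ 0.011  -0.495   0.4633] M [-0.0189  0.0261 -0.0257] op 0.0852798977594321 q [-0.6376  0.3326  0.0472  1.6956 -0.0175  1.115   0.6486]
delta [-0.1527 -0.3589 -0.02  ] [-0.0007 -0.0008 -0.2395] from [0.5188 0.3046 0.2498] t 1.5
```

View pics/w1.png

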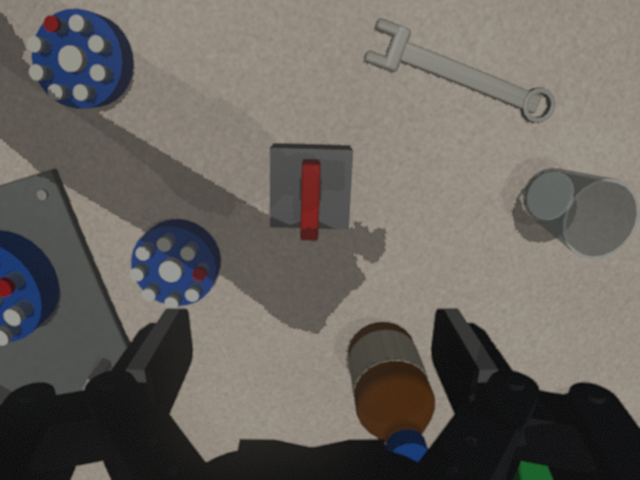

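```bash
python3 -c "
from h import *
import pickle
S,D=pickle.load(open('f.pkl','rb'));W=pickle.load(open('w1.pkl','rb'))
print('bottle cap',tri([(S,(364,374)),(D,(352,136))]),'base',onz(W,(383,350),0.0))
for n,p in [('end far',(311,161)),('end near',(309.5,239))]: print(n,onz(W,p,.083))
print('mid',onz(W,(310.3,200),.083))
# top face of bar in wrist: corners
print('stand corners',[onz(W,p,.035)[:2] for p in [(270,146),(352,147),(350,229),(270,227)]])
"; python3 -c "
import cv2
a=cv2.imread('pics/w1.png');cv2.imwrite('pics/w1c.png',cv2.resize(a[130:255,255:365],None,fx=4.7,fy=4.7,interpolation=cv2.INTER_CUBIC))"
```

```text
bottle cap (array([0.718 , 0.313 , 0.1379]), [np.float64(0.0005167803447383226), np.float64(0.0005167803447382222)]) base [0.7212 0.316  0.    ]
end far [0.4897 0.3144 0.083 ]
end near [0.5464 0.2933 0.083 ]
mid [0.5172 0.3042 0.083 ]
stand corners [array([0.4735, 0.2836]), array([0.497 , 0.3481]), array([0.5653, 0.3245]), array([0.5401, 0.2581])]
```

View pics/w1c.png

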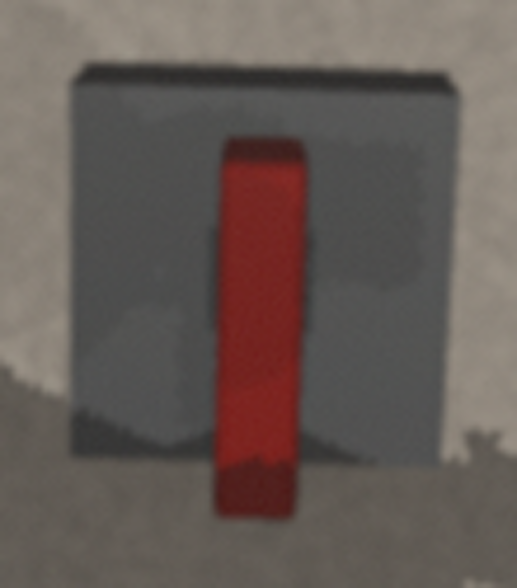

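```bash
python3 -c "
from h import *
import pickle
W=pickle.load(open('w1.pkl','rb'))
c=lambda p:((p[0]+.5)/4.7-.5+255,(p[1]+.5)/4.7-.5+130)
P=[onz(W,c(p),.083)[:2] for p in [(222,163),(306,160),(296,517),(214,517)]]
P=np.array(P);print(P,P.mean(0));u=P[2]+P[3]-P[0]-P[1];print(np.linalg.norm(u)/2,np.degrees(np.arctan2(u[1],u[0])))
Q=np.array([onz(W,c(p),.035)[:2] for p in [(72,84),(458,94),(441,464),(70,456)]]);print(Q,Q.mean(0))
for a,b in [(3,0),(2,1)]:
  u=Q[a]-Q[b];print(np.linalg.norm(u),np.degrees(np.arctan2(u[1],u[0])))
"
```

```text
[[0.4897 0.3073]
 [0.4936 0.3198]
 [0.5489 0.299 ]
 [0.5444 0.2863]] [0.5192 0.3031]
0.05881938646602792 -20.791602935211852
[[0.4746 0.2831]
 [0.4991 0.3475]
 [0.5643 0.3233]
 [0.5396 0.2578]] [0.5194 0.3029]
0.06972534245844382 -21.270307059716345
0.06949182598355623 -20.363403009055627
```

drive_tool(
  deltas=[
    [-0.153,-0.359,-0.02,0,0,-0.24,0],
    [-0.153,-0.359,-0.02,0,0,-0.24,0],
    [-0.153,-0.359,-0.02,0,0,-0.24,0],
    [-0.153,-0.359,-0.02,0,0,-0.24,0],
    [-0.153,-0.359,-0.02,0,0,-0.24,0],
    [-0.153,-0.359,-0.02,0,0,-0.24,0],
    [-0.153,-0.359,-0.02,0,0,-0.24,0],
    [-0.153,-0.359,-0.02,0,0,-0.24,0],
    [-0.153,-0.359,-0.02,0,0,-0.24,0],
    [-0.153,-0.359,-0.02,0,0,-0.24,0],
    [-0.153,-0.359,-0.02,0,0,-0.24,0],
  ],
)

```text
time: 2.6
ee_pos: [0.5446, -0.0825, 0.2698]
eef_rot: [0.047, 0.999, 0.0, -0.001]
contact_force: [0.2, 1.2, -0.7]
opening: 0.0852
```

```bash
python3 -c "
from h import *
stat();f=grab_frame('wrist');cv2.imwrite('pics/w2.png',f['img'][:,:,::-1])
import pickle;pickle.dump(f,open('w2.pkl','wb'))"
```

```text
t 2.6 pos [ 0.5446 -0.0825  0.2698] phi 174.62948304906206 tilt [ 0.0013  0.0004 -1.    ] F [ 0.1834  1.2234 -0.6788] M [ 0.0369 -0.0441  0.0605] op 0.08517840204329213 q [-0.0958  0.2316  0.2047  1.7919 -0.0522  1.1245  1.6032]
```

View pics/w2.png

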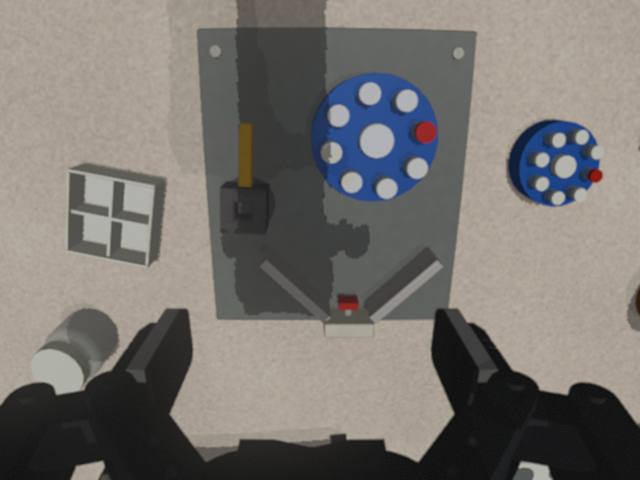

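```bash
python3 -c "
from h import *
import pickle
from scipy.optimize import least_squares
W=pickle.load(open('w2.pkl','rb'))
px=np.array([(197,29.5),(476.5,32),(446,319),(217,320)]);L=np.array([(-.155,-.14),(-.155,.11),(.135,.11),(.135,-.14)])
def r(p): 
  X=np.array([[*dk(x,y,p[:2],p[2]),.012] for x,y in L]); return (proj(W,X)-px).ravel()
s=least_squares(r,[.568,-.0467,-.097]);print(s.x,s.fun)
O,yaw=s.x[:2],s.x[2]
R=np.array([[np.cos(yaw),-np.sin(yaw)],[np.sin(yaw),np.cos(yaw)]])
loc=lambda P:R.T@(P[:2]-O)
for z in(.056,.06,.068):P=onz(W,(376,141),z);print('boss',z,P,loc(P))
P=onz(W,(244,207),.042);print('sock',P,loc(P))
print('stop',loc(onz(W,(347,296),.034)))
print('arm',loc(onz(W,(246,124),.032)), 'hub',[loc(onz(W,p,.042)) for p in[(221,182),(268,182),(268,233),(221,233)]])
a=cv2.imread('pics/w2.png');cv2.imwrite('pics/w2c.png',cv2.resize(a[110:250,200:300],None,fx=4.2,fy=4.2,interpolation=cv2.INTER_CUBIC))
"
```

```text
[ 0.5686 -0.047  -0.0964] [-0.8456 -0.4796  0.5979 -0.4639  1.014   1.3053 -0.653   0.3833]
boss 0.056 [ 0.5097 -0.0252  0.056 ] [-0.0607  0.016 ]
boss 0.06 [ 0.5092 -0.0258  0.06  ] [-0.0612  0.0154]
boss 0.068 [ 0.5082 -0.0269  0.068 ] [-0.0621  0.0142]
sock [ 0.5594 -0.1453  0.042 ] [ 0.0003 -0.0987]
stop [ 0.0937 -0.0021]
arm [-0.0727 -0.0954] hub [array([-0.0228, -0.1183]), array([-0.0227, -0.0763]), array([ 0.0251, -0.0777]), array([ 0.0252, -0.1213])]
```

View pics/w2c.png

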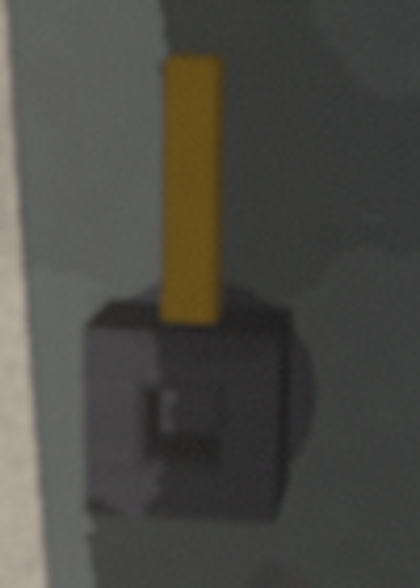

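```bash
sed -i 's/O=(.568,-.0467),yaw=-.097/O=(.5686,-.047),yaw=-.0964/' h.py; python3 -c "
from h import *
P=dk(-.133,.0154);print(P)
goal(*P,.12,174.48);goal(*P,.018,174.48)"
```

```text
[ 0.4377 -0.0189]
delta [0.1122 0.0532 0.1499] [ 0.0002 -0.0013  0.003 ] from [ 0.5446 -0.0824  0.2698] t 2.65
delta [0.112  0.0532 0.2519] [ 0.0002 -0.0013  0.003 ] from [ 0.5446 -0.0824  0.2698] t 2.65
```

drive_tool(
  deltas=[
    [0.112,0.053,0.03,0,0,0.003,0.53],
    [0.112,0.053,0.03,0,0,0.003,0.53],
    [0.112,0.053,0.03,0,0,0.003,0.53],
    [0.112,0.053,0.03,0,0,0.003,0.53],
    [0.112,0.053,0.15,0,0,0.003,0.53],
    [0.112,0.053,0.15,0,0,0.003,0.53],
    [0.112,0.053,0.15,0,0,0.003,0.53],
    [0.112,0.053,0.15,0,0,0.003,0.53],
  ],
  newtons=40,
)

```text
time: 3.45
ee_pos: [0.4362, -0.0184, 0.1175]
eef_rot: [0.047, 0.999, -0.0, -0.004]
contact_force: [-0.7, 0.8, 1.3]
opening: 0.0402
```

```bash
python3 -c "
from h import *
stat();f=grab_frame('wrist');cv2.imwrite('pics/w3.png',f['img'][:,:,::-1])
f=grab_frame('side');cv2.imwrite('pics/s3.png',cv2.resize(f['img'][140:320,220:420,::-1],None,fx=3.3,fy=3.3,interpolation=cv2.INTER_CUBIC))
P=dk(-.133,.0154);goal(*P,.018,174.48)"
```

```text
t 3.45 pos [ 0.4362 -0.0184  0.1175] phi 174.5993218337138 tilt [ 0.0074 -0.001  -1.    ] F [-0.6599  0.786   1.3339] M [ 0.0047  0.0029 -0.0046] op 0.04019974658811025 q [-0.1787  0.2373  0.1429  2.1952 -0.0508  0.7195  1.4753]
delta [ 0.0012 -0.0005  0.1025] [ 0.0003 -0.0003  0.0014] from [ 0.439  -0.0186  0.1205] t 3.55
```

View pics/w3.png

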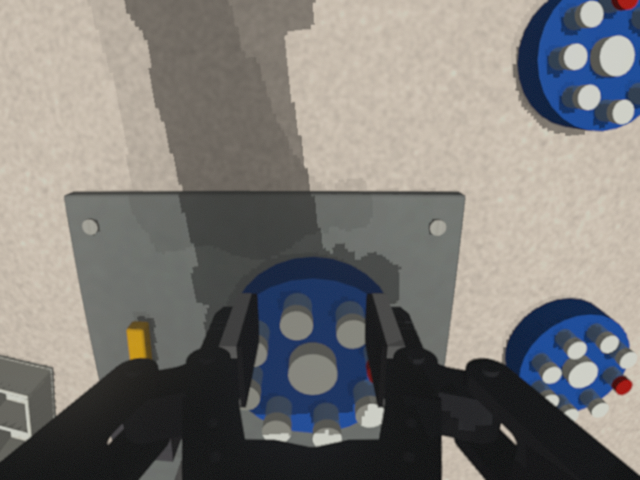

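View pics/s3.png

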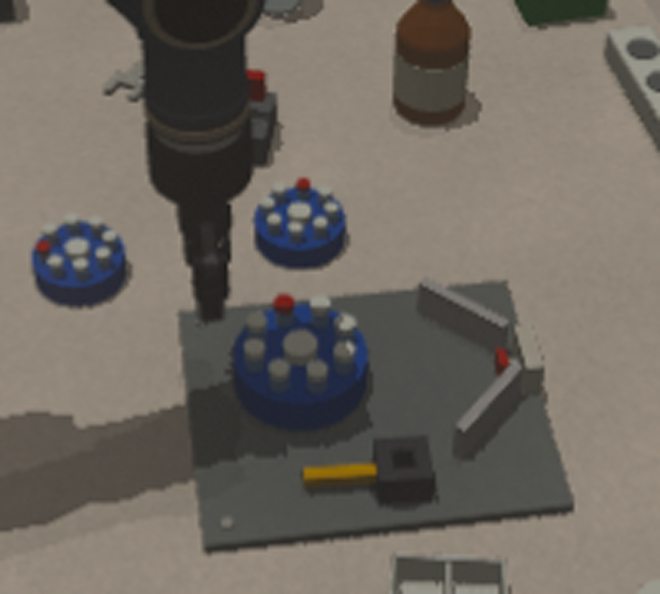

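drive_tool(
  deltas=[
    [0.001,0,0.045,0,0,0,0.53],
    [0.001,0,0.06,0,0,0,0.53],
    [0.001,0,0.07,0,0,0,0.53],
    [0.001,0,0.07,0,0,0,0.53],
  ],
)

```text
time: 3.95
ee_pos: [0.4389, -0.0183, 0.0509]
eef_rot: [0.047, 0.999, 0.0, 0.0]
contact_force: [0.1, 0.1, 0.5]
opening: 0.0402
```

```bash
python3 -c "
from h import *
stat();f=grab_frame('wrist');cv2.imwrite('pics/w4.png',f['img'][:,:,::-1])
P=dk(-.133,.0154);goal(*P,.018,174.48)"
```

```text
t 3.95 pos [ 0.4389 -0.0183  0.0509] phi 174.57852684278143 tilt [-0.0007  0.0005 -1.    ] F [0.1078 0.1193 0.5038] M [-0.0033  0.0416 -0.0436] op 0.04024771217234836 q [-0.1582  0.3609  0.1242  2.243  -0.0859  0.5411  1.5079]
delta [ 0.0015 -0.0007  0.0335] [0.0007 0.0018 0.0016] from [ 0.4392 -0.0183  0.0515] t 4.0
```

View pics/w4.png

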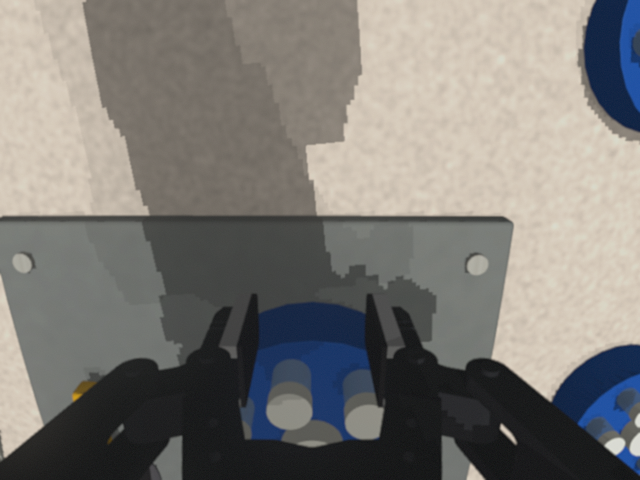

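```bash
python3 -c "
from h import *
s=observe();W=grab_frame('wrist');R=Ro.from_quat(s['eef_rot']);
for x in(.011,-.011):
  for z in (0,-.006,-.03): print(x,z,proj(W,s['ee_pos']+R.apply([x,.02,z])))
print('rear rim bottom expected',proj(W,[*dk(-.116,.0154),.012]),'top',proj(W,[*dk(-.116,.0154),.046]))
"
```

```text
0.011 0 [[365.7117 284.9562]]
0.011 -0.006 [[367.7143 292.2401]]
0.011 -0.03 [[377.3953 327.5865]]
-0.011 0 [[363.2227 335.9421]]
-0.011 -0.006 [[365.0164 344.6131]]
-0.011 -0.03 [[373.5485 386.0541]]
rear rim bottom expected [[310.2635 299.0834]] top [[310.1068 338.2994]]
```

drive_tool(
  deltas=[
    [0.002,-0.001,0.02,0,0,0,0.53],
    [0.002,-0.001,0.033,0,0,0,0.53],
    [0.002,-0.001,0.033,0,0,0,0.53],
  ],
)

```text
time: 4.35
ee_pos: [0.4376, -0.0191, 0.0189]
eef_rot: [0.047, 0.999, 0.0, 0.001]
contact_force: [0.6, 0.4, 0.1]
opening: 0.0402
```

```bash
python3 -c "
from h import *
stat();P=dk(-.100,.0115);goal(*P,.018,174.48);P=dk(-.035,.0015);goal(*P,.018,174.48)"
```

```text
t 4.35 pos [ 0.4376 -0.0191  0.0189] phi 174.5655515008961 tilt [-0.0024  0.0009 -1.    ] F [0.6496 0.3639 0.0651] M [-0.0006  0.0186 -0.0007] op 0.04018257162842632 q [-0.1424  0.4244  0.1089  2.2626 -0.1029  0.4564  1.5252]
delta [-0.0331 -0.0037  0.001 ] [0.0009 0.0024 0.0015] from [ 0.4376 -0.0191  0.0189] t 4.35
delta [-0.0981 -0.0138  0.0011] [0.0009 0.0024 0.0015] from [ 0.4376 -0.0191  0.0189] t 4.35
```

drive_tool(
  deltas=[
    [-0.003,0,0,0,0,0,0.53],
    [-0.006,0,0,0,0,0,0.53],
    [-0.009,0,0,0,0,0,0.53],
    [-0.011,0,0,0,0,0,0.53],
    [-0.013,-0.0005,0,0,0,0,0.53],
    [-0.015,-0.001,0,0,0,0,0.53],
    [-0.018,-0.0015,0,0,0,0,0.53],
    [-0.021,-0.002,0,0,0,0,0.53],
    [-0.024,-0.0025,0,0,0,0,0.53],
    [-0.027,-0.003,0,0,0,0,0.53],
    [-0.03,-0.0035,0,0,0,0,0.53],
  ],
)

```text
time: 5.45
ee_pos: [0.4634, -0.0247, 0.0186]
eef_rot: [0.047, 0.999, 0.001, -0.003]
contact_force: [-8.5, 2.0, 7.7]
opening: 0.0402
```

```bash
python3 -c "
from h import *
stat();f=grab_frame('side');cv2.imwrite('pics/s5.png',cv2.resize(f['img'][140:320,220:420,::-1],None,fx=3.3,fy=3.3,interpolation=cv2.INTER_CUBIC))
P=dk(-.03,.0005);goal(*P,.018,174.48)"
```

```text
t 5.45 pos [ 0.4634 -0.0247  0.0186] phi 174.62150319887124 tilt [ 0.0056  0.0011 -1.    ] F [-8.5224  1.9773  7.7427] M [0.526  1.5358 0.184 ] op 0.04016597448865513 q [-0.1252  0.4551  0.1089  2.1999 -0.1042  0.4966  1.5415]
delta [-0.0759 -0.0116  0.0003] [ 0.001  -0.004   0.0022] from [ 0.4643 -0.0249  0.0186] t 5.5
```

View pics/s5.png

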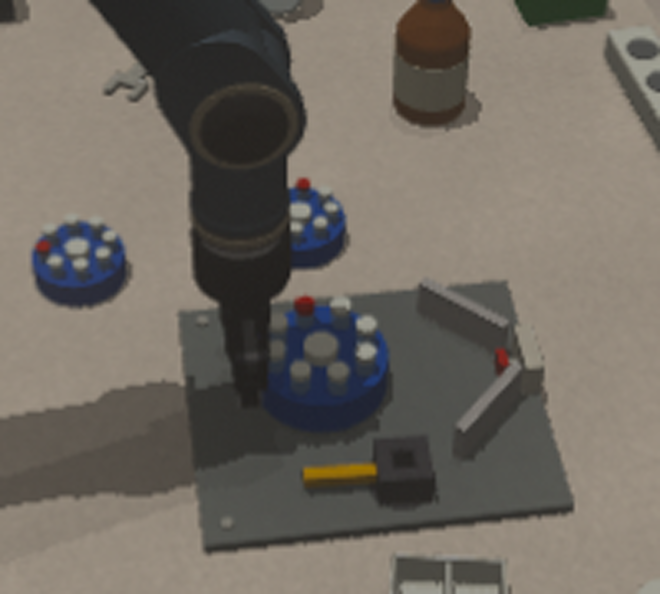

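drive_tool(
  deltas=[
    [-0.004,-0.0005,0,0,0,0,0.53],
    [-0.008,-0.001,0,0,0,0,0.53],
    [-0.012,-0.002,0,0,0,0,0.53],
    [-0.016,-0.0025,0,0,0,0,0.53],
    [-0.02,-0.003,0,0,0,0,0.53],
    [-0.024,-0.0035,0,0,0,0,0.53],
    [-0.028,-0.004,0,0,0,0,0.53],
    [-0.032,-0.005,0,0,0,0,0.53],
    [-0.036,-0.0055,0,0,0,0,0.53],
    [-0.04,-0.006,0,0,0,0,0.53],
    [-0.044,-0.0065,0,0,0,0,0.53],
    [-0.048,-0.0075,0,0,0,0,0.53],
    [-0.052,-0.008,0,0,0,0,0.53],
    [-0.056,-0.0085,0,0,0,0,0.53],
    [-0.06,-0.0095,0,0,0,0,0.53],
    [-0.064,-0.01,0,0,0,0,0.53],
    [-0.068,-0.0105,0,0,0,0,0.53],
    [-0.072,-0.011,0,0,0,0,0.53],
    [-0.074,-0.0115,0,0,0,0,0.53],
  ],
)

```text
time: 7.4
ee_pos: [0.5338, -0.0424, 0.0181]
eef_rot: [0.047, 0.999, 0.001, -0.005]
contact_force: [-7.7, 2.0, 6.2]
opening: 0.04
```

```bash
python3 -c "
from h import *
stat();f=grab_frame('side');cv2.imwrite('pics/s6.png',cv2.resize(f['img'][200:310,260:400,::-1],None,fx=5,fy=5,interpolation=cv2.INTER_CUBIC))
f=grab_frame('scene');cv2.imwrite('pics/q6.png',cv2.resize(f['img'][185:320,220:380,::-1],None,fx=4,fy=4,interpolation=cv2.INTER_CUBIC))
P=dk(-.012,.000);goal(*P,.018,174.48)"
```

```text
t 7.4 pos [ 0.5338 -0.0424  0.0181] phi 174.65270869644547 tilt [ 0.011   0.0016 -0.9999] F [-7.6674  1.9504  6.1631] M [0.5208 1.5038 0.1179] op 0.039978650843661506 q [-0.0842  0.5352  0.1109  2.0344 -0.1065  0.5882  1.5781]
delta [-0.0227 -0.0012 -0.0001] [ 0.0015 -0.0101  0.0029] from [ 0.5342 -0.0425  0.0181] t 7.5
```

View pics/s6.png

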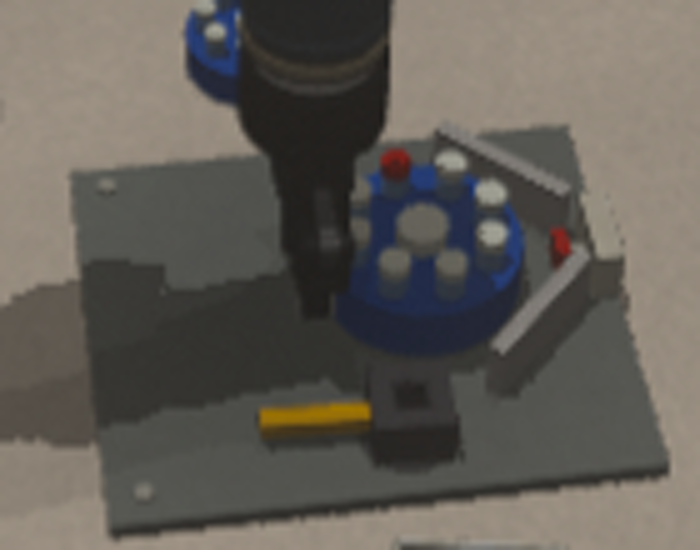

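View pics/q6.png

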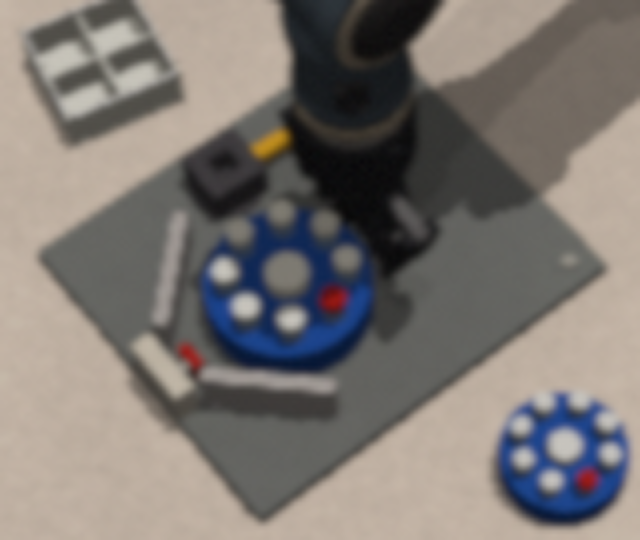

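drive_tool(
  deltas=[
    [-0.003,0,0,0,-0.003,0,0.53],
    [-0.006,-0.0005,0,0,-0.006,0,0.53],
    [-0.009,-0.0005,0,0,-0.009,0.001,0.53],
    [-0.012,-0.001,0,0,-0.01,0.002,0.53],
    [-0.015,-0.001,0,0,-0.01,0.003,0.53],
    [-0.017,-0.001,0,0,-0.01,0.003,0.53],
  ],
)

```text
time: 8.1
ee_pos: [0.5474, -0.0446, 0.0177]
eef_rot: [0.048, 0.999, 0.001, -0.004]
contact_force: [-8.5, 1.2, 6.3]
opening: 0.0402
```

```bash
python3 -c "
from h import *
stat();f=grab_frame('side');cv2.imwrite('pics/s7.png',cv2.resize(f['img'][210:300,300:400,::-1],None,fx=6,fy=6,interpolation=cv2.INTER_CUBIC))
P=dk(-.012,.000);goal(*P,.018,174.48)"
```

```text
t 8.1 pos [ 0.5474 -0.0446  0.0177] phi 174.486100097334 tilt [ 0.0081  0.0017 -1.    ] F [-8.5019  1.2126  6.3465] M [0.257  1.7059 0.0811] op 0.04016418610299749 q [-0.0804  0.5502  0.112   2.0045 -0.1079  0.6003  1.5794]
delta [-0.0088 -0.0003 -0.0003] [ 0.0017 -0.0073  0.0001] from [ 0.5479 -0.0447  0.0177] t 8.15
```

View pics/s7.png

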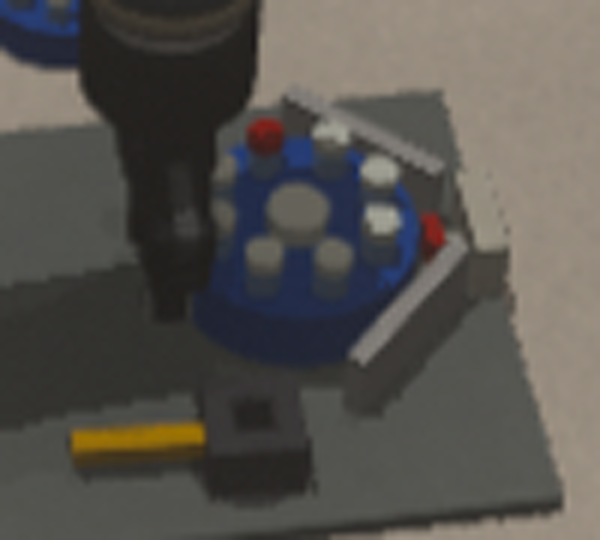

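drive_tool(
  deltas=[
    [-0.003,0,0,0,-0.005,0,0.53],
    [-0.0045,0,0,0,-0.007,0,0.53],
    [-0.006,0,0,0,-0.007,0,0.53],
    [-0.007,0,0,0,-0.007,0,0.53],
  ],
)

```text
time: 8.55
ee_pos: [0.551, -0.045, 0.0174]
eef_rot: [0.048, 0.999, 0.001, -0.004]
contact_force: [-9.0, 0.7, 7.6]
opening: 0.04
```

```bash
python3 -c "
from h import *
stat()
P=dk(-.012,.000);goal(*P,.018,174.48)"
```

```text
t 8.55 pos [ 0.551  -0.045   0.0174] phi 174.48828245407967 tilt [ 0.0086  0.0018 -1.    ] F [-8.9891  0.6546  7.6267] M [0.2218 1.7773 0.013 ] op 0.04002689195075012 q [-0.0795  0.5549  0.1121  1.9958 -0.1082  0.605   1.5801]
delta [-0.0057 -0.0003 -0.0006] [ 0.0018 -0.0086  0.0001] from [ 0.551  -0.045   0.0174] t 8.55
```

drive_tool(
  deltas=[
    [-0.005,0,0,0,-0.007,0,0.53],
    [-0.006,0,0,0,-0.007,0,0.53],
    [-0.007,0,0,0,-0.007,0,0.53],
    [-0.008,0,0,0,-0.007,0,0.53],
  ],
)

```text
time: 8.95
ee_pos: [0.5541, -0.0454, 0.0172]
eef_rot: [0.048, 0.999, 0.001, -0.006]
contact_force: [-11.2, 1.7, 10.2]
opening: 0.0402
```

```bash
python3 -c "
from h import *
stat()
f=grab_frame('side');cv2.imwrite('pics/s8.png',cv2.resize(f['img'][210:300,300:400,::-1],None,fx=6,fy=6,interpolation=cv2.INTER_CUBIC))
P=dk(-.012,.000);goal(*P,.018,174.48)"
```

```text
t 8.95 pos [ 0.5541 -0.0454  0.0172] phi 174.48501818227933 tilt [ 0.0123  0.0018 -0.9999] F [-11.2075   1.6814  10.1766] M [0.2679 2.2504 0.0407] op 0.0402400494084841 q [-0.0784  0.56    0.1122  1.986  -0.1084  0.6133  1.5808]
delta [-0.0023 -0.0002 -0.0008] [ 0.0018 -0.0118  0.0001] from [ 0.5544 -0.0454  0.0172] t 9.0
```

View pics/s8.png

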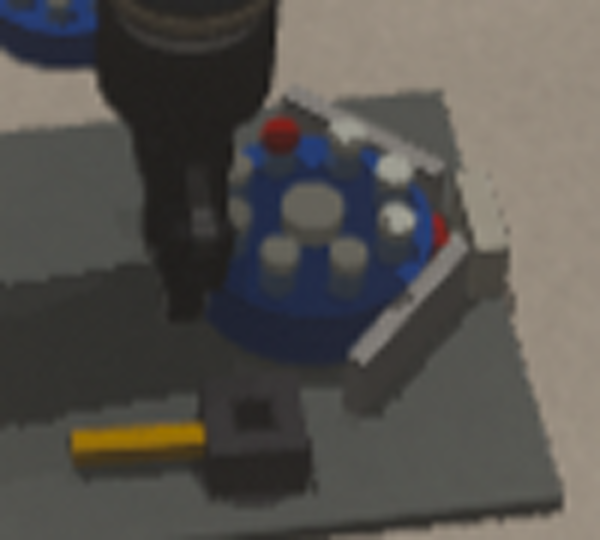

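drive_tool(
  deltas=[
    [-0.005,0,-0.001,0,-0.007,0,0.53],
    [-0.006,0,-0.001,0,-0.008,0,0.53],
    [-0.007,0,-0.001,0,-0.009,0,0.53],
  ],
)

```text
time: 9.3
ee_pos: [0.5554, -0.0458, 0.0172]
eef_rot: [0.048, 0.999, 0.001, -0.008]
contact_force: [-13.3, 0.6, 10.0]
opening: 0.0398
```

```bash
python3 -c "
from h import *
stat()
P=dk(-.012,.000);goal(*P,.018,174.48)"
```

```text
t 9.3 pos [ 0.5554 -0.0458  0.0172] phi 174.49403279844978 tilt [ 0.0157  0.0016 -0.9999] F [-13.3182   0.6497  10.0075] M [0.2687 2.5742 0.0186] op 0.039777373717281954 q [-0.0778  0.5627  0.1126  1.9803 -0.1082  0.6198  1.5813]
delta [-0.0012  0.0001 -0.0008] [ 0.0016 -0.0157  0.0002] from [ 0.5554 -0.0458  0.0172] t 9.3
```

drive_tool(
  deltas=[
    [-0.006,0,-0.001,0,-0.01,0,0.53],
    [-0.007,0,-0.001,0,-0.01,0,0.53],
    [-0.008,0,-0.001,0,-0.01,0,0.53],
    [-0.008,0,-0.001,0,-0.01,0,0.53],
  ],
)

```text
time: 9.7
ee_pos: [0.5553, -0.0458, 0.0173]
eef_rot: [0.048, 0.999, 0.001, -0.012]
contact_force: [-15.8, 2.0, 12.1]
opening: 0.04
```

```bash
python3 -c "
from h import *
stat()
f=grab_frame('side');cv2.imwrite('pics/s9.png',cv2.resize(f['img'][220:280,330:400,::-1],None,fx=8,fy=8,interpolation=cv2.INTER_CUBIC))
f=grab_frame('scene');cv2.imwrite('pics/q9.png',cv2.resize(f['img'][205:310,230:330,::-1],None,fx=5.5,fy=5.5,interpolation=cv2.INTER_CUBIC))
P=dk(-.012,.000);goal(*P,.018,174.48)"
```

```text
t 9.7 pos [ 0.5553 -0.0458  0.0173] phi 174.51887708474962 tilt [ 0.0231  0.0016 -0.9997] F [-15.7668   2.0448  12.0899] M [0.447  3.2859 0.1009] op 0.040036376369386895 q [-0.0773  0.5651  0.1126  1.9752 -0.1081  0.6299  1.5819]
delta [-0.0013  0.0001 -0.0008] [ 0.0016 -0.023   0.0007] from [ 0.5553 -0.0458  0.0173] t 9.8
```

View pics/s9.png

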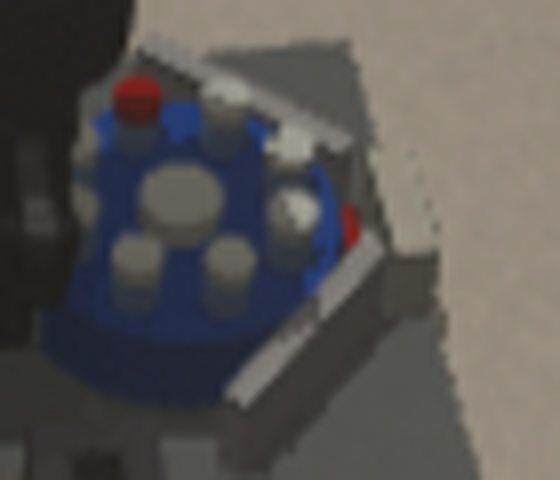

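View pics/q9.png

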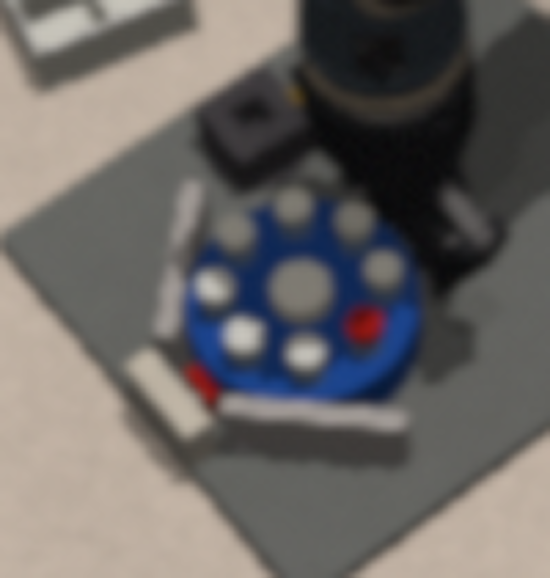

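drive_tool(
  deltas=[
    [-0.007,0,-0.003,0,-0.01,0,0.53],
    [-0.008,0.0015,-0.004,0,-0.01,0,0.53],
    [-0.009,0.0025,-0.004,0,-0.01,0,0.53],
    [-0.009,0,-0.004,0,-0.01,0,0.53],
    [-0.009,-0.0025,-0.004,0,-0.01,0,0.53],
    [-0.009,-0.0015,-0.004,0,-0.01,0,0.53],
    [-0.009,0,-0.004,0,-0.01,0,0.53],
  ],
)

```text
time: 10.5
ee_pos: [0.5553, -0.0461, 0.018]
eef_rot: [0.047, 0.999, 0.001, -0.016]
contact_force: [-12.2, -0.7, -2.5]
opening: 0.0401
```

```bash
python3 -c "
from h import *
stat()
P=dk(-.012,.000);goal(*P,.018,174.48)"
```

```text
t 10.5 pos [ 0.5553 -0.0461  0.018 ] phi 174.57090592527993 tilt [ 0.0322  0.0008 -0.9995] F [-12.1784  -0.7086  -2.5365] M [-0.2352  2.5581  0.0585] op 0.040129185476228575 q [-0.0772  0.5672  0.1132  1.9684 -0.1067  0.6438  1.5819]
delta [-0.0013  0.0004 -0.    ] [ 0.0008 -0.0322  0.0016] from [ 0.5553 -0.0461  0.018 ] t 10.5
```

drive_tool(
  deltas=[
    [0.003,0,0,0,-0.01,0,0.53],
    [0.015,0,0,0,-0.03,0,0.53],
    [0.03,0,0,0,-0.03,0,0.53],
    [0.04,0,-0.02,0,-0.03,0,0.53],
    [0.04,0,-0.07,0,-0.03,0,0.3],
    [0.04,0,-0.12,0,-0.03,0,0],
    [0.0,0,-0.17,0,-0.03,0,0],
    [-0.02,0,-0.2,0,-0.03,0,0],
    [-0.04,0.0,-0.2,0,-0.03,0,0],
    [-0.04,0.0,-0.2,0,-0.03,0,0],
  ],
)

```text
time: 11.5
ee_pos: [0.6049, -0.0509, 0.2186]
eef_rot: [0.047, 0.999, 0.0, 0.002]
contact_force: [-1.1, 0.2, -0.2]
opening: 0.0855
```

```bash
python3 -c "
from h import *
import pickle
stat();f=grab_frame('wrist');cv2.imwrite('pics/w10.png',f['img'][:,:,::-1]);pickle.dump(f,open('w10.pkl','wb'))"
```

```text
t 11.5 pos [ 0.6049 -0.0509  0.2186] phi 174.55623049689686 tilt [-0.0042  0.001  -1.    ] F [-1.1479  0.162  -0.1536] M [ 0.0143  0.0707 -0.0002] op 0.08554324206896818 q [-0.11    0.3661  0.1637  1.7289 -0.0682  1.0477  1.5526]
```

View pics/w10.png

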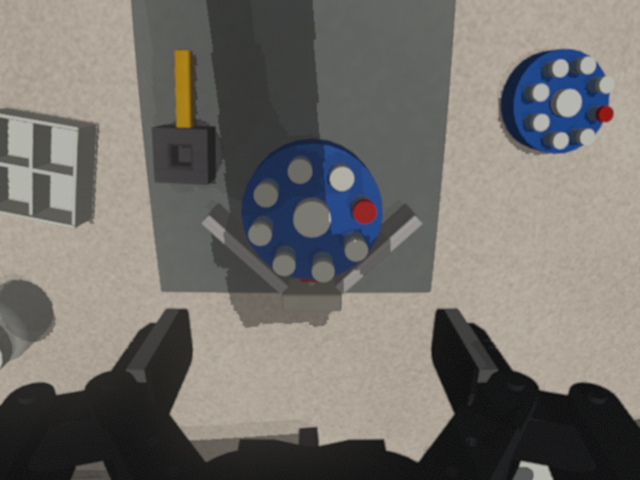

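```bash
python3 -c "
import cv2
a=cv2.imread('pics/w10.png');cv2.imwrite('pics/w10c.png',cv2.resize(a[190:310,190:430],None,fx=3.3,fy=3.3,interpolation=cv2.INTER_CUBIC))"
```

```text
(no output)
```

View pics/w10c.png

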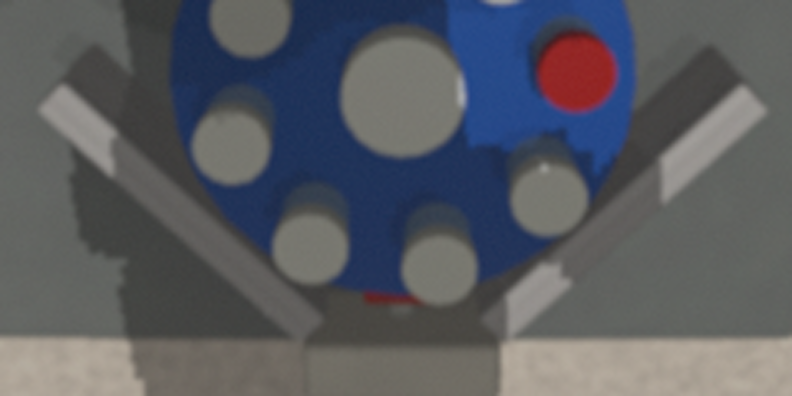

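```bash
cat > fit.py <<'E'
from h import *
import pickle
from scipy.optimize import least_squares
W=pickle.load(open('w10.pkl','rb'))
im=W['img'][:,:,::-1].copy()
hsv=cv2.cvtColor(im,cv2.COLOR_BGR2HSV)
# disc top rim points: blue edge left/right/bottom, subpixel-ish via contour of blue mask
m=((hsv[...,0]>100)&(hsv[...,0]<130)&(hsv[...,1]>120)).astype(np.uint8)
m[:, :235]=0; m[:,395:]=0; m[:130]=0
c=max(cv2.findContours(m,cv2.RETR_EXTERNAL,cv2.CHAIN_APPROX_NONE)[0],key=cv2.contourArea)
hull=cv2.convexHull(c)[:,0]
def fitdeck(px,L):
    def r(p): return (proj(W,np.array([[*dk(x,y,p[:2],p[2]),z] for x,y,z in L]))-px).ravel()
    s=least_squares(r,[.5686,-.047,-.0964],loss='soft_l1');return s.x,s.fun.reshape(-1,2)
cc=lambda p:((p[0]+.5)/3.3-.5+190,(p[1]+.5)/3.3-.5+190)
px=np.array([(161.5,291.5),(432,291.5),cc((38,108)),cc((768,110)),cc((62,84)),cc((742,84))])
n=10/np.sqrt(2)/1000
L=[(.135,-.14,.012),(.135,.11,.012),(.049+n,-.079-n,.05),(.049+n,.079+n,.05),(.049,-.079,.05),(.049,.079,.05)]
x,res=fitdeck(px,L);print(x,res)
O,y=x[:2],x[2];R=np.array([[np.cos(y),-np.sin(y)],[np.sin(y),np.cos(y)]])
# circle fit of rim points on the z=.046 plane (front part nearer nadir may show lower rim -> only use rows below 170)
P=np.array([R.T@(onz(W,(float(a),float(b)),.046)[:2]-O) for a,b in hull if b>175 and b<262])
s=least_squares(lambda q:np.hypot(P[:,0]-q[0],P[:,1]-q[1])-.055,[.05,0],loss='soft_l1',f_scale=.0005);print('centre r fixed',s.x,len(P),np.abs(s.fun).max())
s=least_squares(lambda q:np.hypot(P[:,0]-q[0],P[:,1]-q[1])-q[2],[.05,0,.055]);print('free',s.x)
for z in(.056,.06): print('boss',z,R.T@(onz(W,(312,218.5),z)[:2]-O))
th=np.linspace(0,2*np.pi,200)
C=proj(W,np.array([[*dk(.05+.055*np.cos(t),.055*np.sin(t),O,y),.046] for t in th]))
big=cv2.resize(im[130:300,230:400],None,fx=3.5,fy=3.5,interpolation=cv2.INTER_CUBIC)
f=lambda Q:(((Q-[230,130]+.5)*3.5-.5)).round().astype(int)
cv2.polylines(big,[f(C)],True,(0,255,0),1)
for sg in(1,-1): cv2.polylines(big,[f(proj(W,np.array([[*dk(.049,sg*.079,O,y),.05],[*dk(.109,sg*.018,O,y),.05]])))],False,(0,255,255),1)
cv2.imwrite('pics/fit10.png',big)
E
python3 fit.py
```

```text
[ 0.5674 -0.047  -0.094 ] [[-0.6593  0.6158]
 [-0.8147  0.495 ]
 [-0.3919  0.8529]
 [ 0.6853 -0.0861]
 [ 0.6639 -0.6658]
 [ 0.2274 -0.9701]]
centre r fixed [ 0.0496 -0.    ] 20 0.0013269097069121757
free [ 0.0503 -0.0002  0.0543]
boss 0.056 [0.0506 0.    ]
boss 0.06 [0.0494 0.    ]
```

View pics/fit10.png

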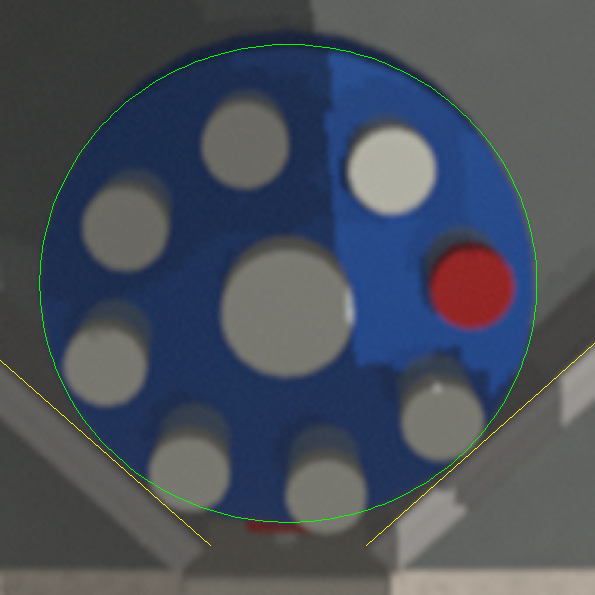

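```bash
python3 -c "
from h import *
goal(.563,-.147,.25,174.6)"
```

```text
delta [ 0.0301 -0.0995 -0.0331] [ 0.0008 -0.0006 -0.0008] from [ 0.6024 -0.0507  0.217 ] t 11.55
```

drive_tool(
  deltas=[
    [0.03,-0.0995,-0.033,0,0,0,0],
    [0.03,-0.0995,-0.033,0,0,0,0],
    [0.03,-0.0995,-0.033,0,0,0,0],
    [0.03,-0.0995,-0.033,0,0,0,0],
    [0.03,-0.0995,-0.033,0,0,0,0],
  ],
)

```text
time: 12.05
ee_pos: [0.5626, -0.1454, 0.2491]
eef_rot: [0.047, 0.999, 0.001, -0.001]
contact_force: [-0.6, 0.3, -0.3]
opening: 0.0856
```

```bash
python3 -c "
from h import *
import pickle
stat();f=grab_frame('wrist');cv2.imwrite('pics/w11.png',f['img'][:,:,::-1]);pickle.dump(f,open('w11.pkl','wb'))
print(proj(f,[.563,-.147,.042]))
cv2.imwrite('pics/w11c.png',cv2.resize(f['img'][80:260,250:370,::-1],None,fx=4,fy=4,interpolation=cv2.INTER_CUBIC)[:600])"
```

```text
t 12.05 pos [ 0.5626 -0.1454  0.2491] phi 174.6254705565548 tilt [ 0.002   0.0021 -1.    ] F [-0.6314  0.2953 -0.3409] M [ 0.0436 -0.0195  0.0044] op 0.08557712951728268 q [ 0.0213  0.3006  0.2023  1.7504 -0.0689  1.0996  1.7231]
[[309.3007 190.5313]]
```

View pics/w11.png

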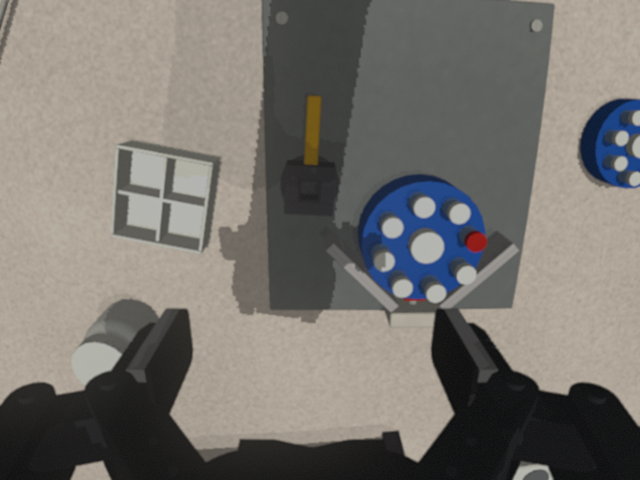

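View pics/w11c.png

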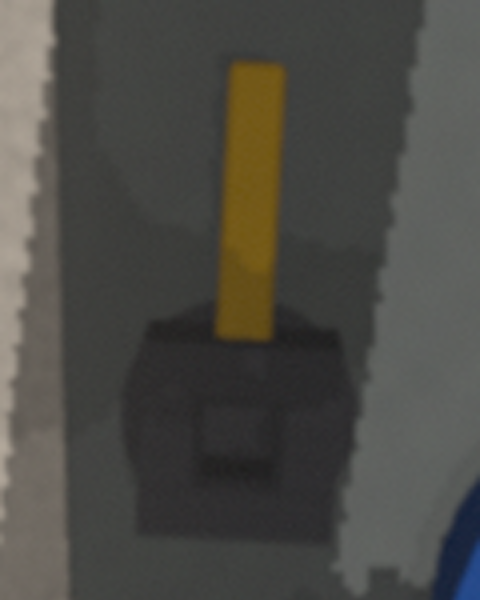

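```bash
python3 -c "
import cv2,numpy as np
a=cv2.imread('pics/w11.png')[140:230,270:350].astype(float)
a=np.clip((a-20)*4,0,255).astype(np.uint8)
cv2.imwrite('pics/w11d.png',cv2.resize(a,None,fx=6.5,fy=6.5,interpolation=cv2.INTER_CUBIC))"
```

```text
(no output)
```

View pics/w11d.png

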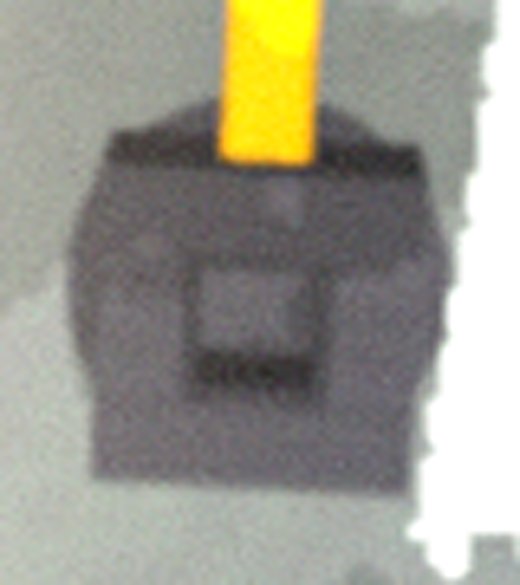

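```bash
python3 -c "
from h import *
import pickle
W=pickle.load(open('w11.pkl','rb'))
c=lambda p:((p[0]+.5)/6.5-.5+270,(p[1]+.5)/6.5-.5+140)
Q=np.array([onz(W,c(p),.042)[:2] for p in [(108,162),(425,175),(408,492),(93,480)]]);print(Q,Q.mean(0))
for a,b in [(3,0),(2,1),(1,0),(2,3)]:
  u=Q[a]-Q[b];print(np.linalg.norm(u),np.degrees(np.arctan2(u[1],u[0])))
print('mouth',[onz(W,c(p),.042)[:2] for p in[(185,262),(328,268),(320,402),(183,396),(255,331)]])
d=lambda p:((p[0]+.5)/4-.5+250,(p[1]+.5)/4-.5+80)
A=onz(W,d((258,64)),.032)[:2];B=onz(W,d((245,340)),.032)[:2];u=B-A;print('arm',A,B,np.degrees(np.arctan2(u[1],u[0])))
# deck edges in w11
E=[onz(W,p,.012)[:2] for p in[(264,3),(270,310),(513,307),(552,5)]];u=E[1]-E[0];v=E[2]-E[3];print(np.degrees(np.arctan2(u[1],u[0])),np.degrees(np.arctan2(v[1],v[0])), E)
"
```

```text
[[ 0.5392 -0.164 ]
 [ 0.5447 -0.1238]
 [ 0.5865 -0.1294]
 [ 0.5809 -0.1706]] [ 0.5628 -0.1469]
0.04225765880253625 -9.073527583835517
0.04218843560753329 -7.516111996258721
0.04048086459620379 82.21878803190708
0.04162915344734577 82.29989048760848
mouth [array([ 0.553 , -0.1555]), array([ 0.5555, -0.1372]), array([ 0.5732, -0.1399]), array([ 0.5707, -0.1576]), array([ 0.5629, -0.1474])]
arm [ 0.4865 -0.1357] [ 0.5429 -0.1438] -8.083286570573273
-5.941888266416507 -4.876407724265758 [array([ 0.408 , -0.1698]), array([ 0.6886, -0.199 ]), array([0.711 , 0.0502]), array([0.4257, 0.0745])]
```

```bash
python3 -c "
from h import *
goal(.5193,.303,.25,159.2)"
```

```text
delta [0.0847 0.4418 0.    ] [ 0.0017 -0.0026  0.2707] from [ 0.5629 -0.1448  0.2489] t 12.1
```

drive_tool(
  deltas=[
    [0.085,0.442,-0.001,0,0,0.27,0.4],
    [0.085,0.442,-0.001,0,0,0.27,0.4],
    [0.085,0.442,-0.001,0,0,0.27,0.4],
    [0.085,0.442,-0.001,0,0,0.27,0.4],
    [0.085,0.442,-0.001,0,0,0.27,0.4],
    [0.085,0.442,-0.001,0,0,0.27,0.4],
    [0.085,0.442,-0.001,0,0,0.27,0.4],
    [0.085,0.442,-0.001,0,0,0.27,0.4],
    [0.085,0.442,-0.001,0,0,0.27,0.4],
    [0.085,0.442,-0.001,0,0,0.27,0.4],
    [0.085,0.442,-0.001,0,0,0.27,0.4],
    [0.085,0.442,-0.001,0,0,0.27,0.4],
  ],
)

```text
time: 13.3
ee_pos: [0.5186, 0.3026, 0.2503]
eef_rot: [0.18, 0.984, 0.0, -0.002]
contact_force: [0.1, 0.1, -0.2]
opening: 0.0513
```

```bash
python3 -c "
from h import *
import pickle
stat();f=grab_frame('wrist');cv2.imwrite('pics/w12.png',f['img'][:,:,::-1]);pickle.dump(f,open('w12.pkl','wb'))
cv2.imwrite('pics/w12c.png',cv2.resize(f['img'][130:255,255:365,::-1],None,fx=4.7,fy=4.7,interpolation=cv2.INTER_CUBIC))
goal(.5193,.303,.10,159.2)"
```

```text
t 13.3 pos [0.5186 0.3026 0.2503] phi 159.25935054589172 tilt [ 0.0031 -0.0004 -1.    ] F [ 0.1031  0.0559 -0.1914] M [-0.0523 -0.0093  0.0072] op 0.05133844612979445 q [-0.6207  0.3311  0.0302  1.696  -0.0135  1.1168  0.6227]
delta [-0.0001  0.0012  0.1506] [-0.0001 -0.0027 -0.0008] from [0.5191 0.3018 0.2506] t 13.35
```

View pics/w12c.png

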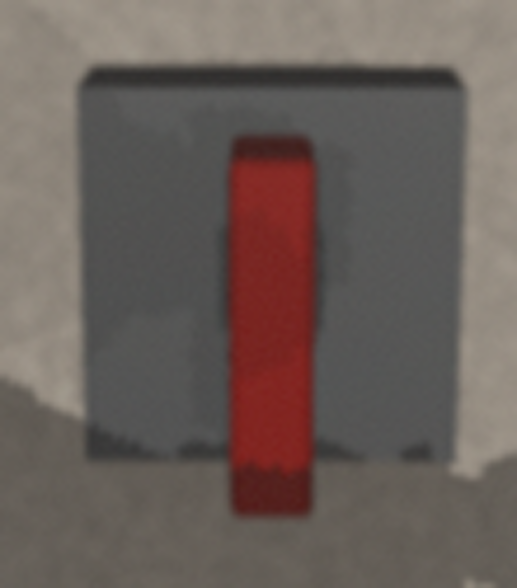

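```bash
python3 -c "
from h import *
import pickle
W=pickle.load(open('w12.pkl','rb'))
c=lambda p:((p[0]+.5)/4.7-.5+255,(p[1]+.5)/4.7-.5+130)
P=np.array([onz(W,c(p),.083)[:2] for p in [(231,160),(313,160),(312,517),(232,517)]])
print(P.mean(0));u=P[2]+P[3]-P[0]-P[1];print(np.linalg.norm(u)/2,np.degrees(np.arctan2(u[1],u[0])))
Q=np.array([onz(W,c(p),.035)[:2] for p in [(81,87),(466,88),(455,462),(87,461)]]);print(Q.mean(0))
"
```

```text
[0.5195 0.303 ]
0.059097589217067654 -20.7183521308118
[0.5198 0.303 ]
```

drive_tool(
  deltas=[
    [0,0.0012,0.05,0,-0.0027,0,0.4],
    [0,0.0012,0.1,0,-0.0027,0,0.4],
    [0,0.0012,0.14,0,-0.0027,0,0.4],
    [0,0.0012,0.165,0,-0.0027,0,0.4],
    [0,0.0012,0.185,0,-0.0027,0,0.4],
    [0,0.0012,0.1985,0,-0.0027,0,0.4],
    [0,0.0012,0.1985,0,-0.0027,0,0.4],
    [0,0.0012,0.1985,0,-0.0027,0,0.4],
  ],
)

```text
time: 14.15
ee_pos: [0.5198, 0.3026, 0.0528]
eef_rot: [0.181, 0.983, 0.0, 0.0]
contact_force: [0.7, 0.6, 0.5]
opening: 0.0514
```

```bash
python3 -c "
from h import *
stat();goal(.5195,.303,.052,159.28);f=grab_frame('wrist');cv2.imwrite('pics/w13.png',f['img'][:,:,::-1])"
```

```text
t 14.15 pos [0.5198 0.3026 0.0528] phi 159.0891716737615 tilt [-0.0008  0.0006 -1.    ] F [0.6741 0.5772 0.5206] M [0.077  0.006  0.0222] op 0.051389852564414175 q [-0.6122  0.5532  0.0196  1.8673 -0.0152  0.7203  0.6218]
delta [0.0004 0.0002 0.0008] [ 0.0006  0.0008 -0.0033] from [0.5198 0.3026 0.0528] t 14.15
```

View pics/w13.png

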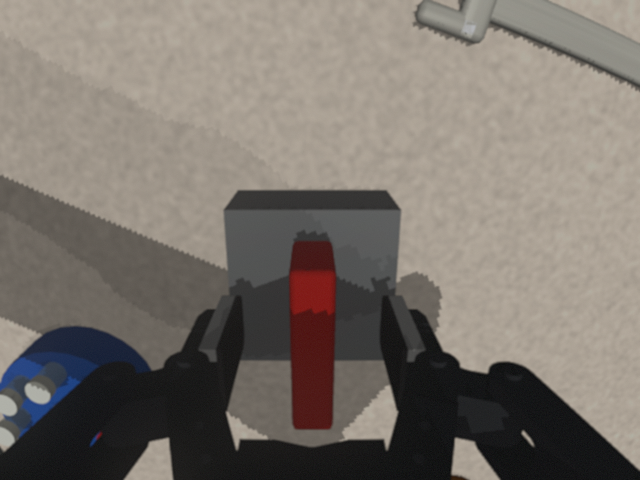

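The handle is centred between the pads, at columns 290–335. I'll close on it with 60 N and then lift.

drive_tool(
  deltas=[
    [0,0,0,0,0,0,0.7],
    [0,0,0,0,0,0,0.8],
    [0,0,0,0,0,0,0.9],
    [0,0,0,0,0,0,1],
    [0,0,0,0,0,0,1],
    [0,0,0,0,0,0,1],
  ],
  newtons=60,
)

```text
time: 14.8
ee_pos: [0.5207, 0.3035, 0.0544]
eef_rot: [0.181, 0.983, 0.001, 0.001]
contact_force: [0.1, -0.7, 6.6]
opening: 0.0132
```

```bash
python3 -c "
from h import *
stat()"
```

```text
t 14.8 pos [0.5207 0.3035 0.0544] phi 159.1112157385741 tilt [-0.0024  0.003  -1.    ] F [ 0.0825 -0.7063  6.6433] M [-0.1095  0.1653  0.0279] op 0.013194450189924862 q [-0.6125  0.5515  0.0196  1.8656 -0.0152  0.7207  0.6218]
```

drive_tool(
  deltas=[
    [-0.0005,0,-0.005,0,0.002,0,1],
    [-0.0005,0,-0.015,0,0.002,0,1],
    [-0.0005,0,-0.03,0,0.002,0,1],
    [-0.0005,0,-0.05,0,0.002,0,1],
    [-0.0005,0,-0.08,0,0.002,0,1],
    [-0.0005,0,-0.11,0,0.002,0,1],
    [-0.0005,0,-0.13,0,0.002,0,1],
    [-0.0005,0,-0.13,0,0.002,0,1],
  ],
)

```text
time: 15.6
ee_pos: [0.5226, 0.3043, 0.1889]
eef_rot: [0.181, 0.983, 0.004, 0.003]
contact_force: [0.6, -0.4, -0.4]
opening: 0.0132
```

```bash
python3 -c "
from h import *
stat();f=grab_frame('wrist');cv2.imwrite('pics/w14.png',f['img'][:,:,::-1])
f=grab_frame('side');cv2.imwrite('pics/s14.png',cv2.resize(f['img'][80:240,230:370,::-1],None,fx=3.7,fy=3.7,interpolation=cv2.INTER_CUBIC))
goal(.5628,-.147,.185,172)"
```

```text
t 15.6 pos [0.5226 0.3043 0.1889] phi 159.10349147317498 tilt [-0.005   0.0096 -0.9999] F [ 0.6261 -0.371  -0.3842] M [ 0.0007 -0.059   0.0197] op 0.013231873651501334 q [-0.6167  0.3874  0.0268  1.7643 -0.0139  0.9793  0.6218]
delta [-0.1999 -0.4054 -0.0015] [ 0.0035  0.0012 -0.2249] from [0.5206 0.303  0.1848] t 15.7
```

View pics/w14.png

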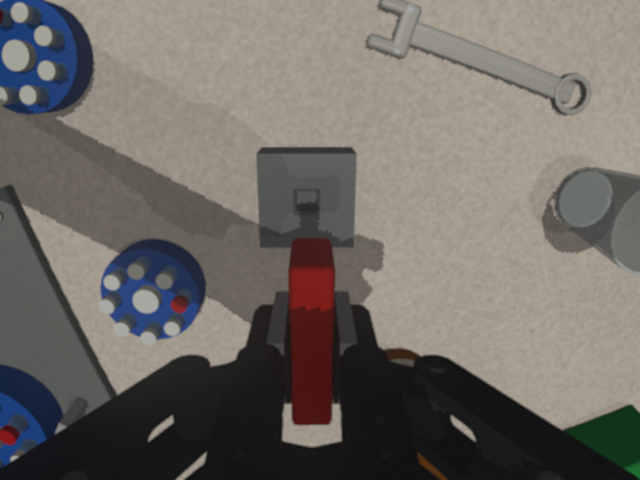

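View pics/s14.png

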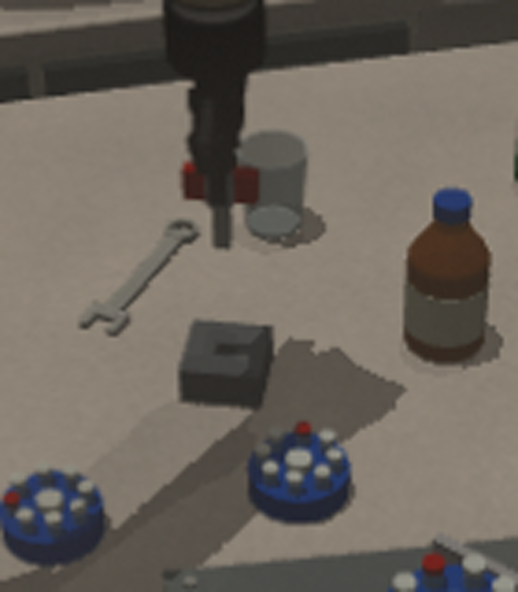

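drive_tool(
  deltas=[
    [-0.05,-0.1,0,0.003,0.001,-0.06,1],
    [-0.1,-0.2,0,0.003,0.001,-0.12,1],
    [-0.15,-0.3,0,0.003,0.001,-0.18,1],
    [-0.2,-0.405,0,0.003,0.001,-0.225,1],
    [-0.2,-0.405,0,0.003,0.001,-0.225,1],
    [-0.2,-0.405,0,0.003,0.001,-0.225,1],
    [-0.2,-0.405,0,0.003,0.001,-0.225,1],
    [-0.2,-0.405,0,0.003,0.001,-0.225,1],
    [-0.2,-0.405,0,0.003,0.001,-0.225,1],
    [-0.2,-0.405,0,0.003,0.001,-0.225,1],
    [-0.2,-0.405,0,0.003,0.001,-0.225,1],
    [-0.2,-0.405,0,0.003,0.001,-0.225,1],
  ],
)

```text
time: 16.9
ee_pos: [0.5624, -0.1451, 0.1823]
eef_rot: [0.069, 0.998, 0.001, -0.001]
contact_force: [-0.4, 0.3, 0.0]
opening: 0.0134
```

```bash
python3 -c "
from h import *
stat();goal(.5637,-.1471,.098,172)"
```

```text
t 16.9 pos [ 0.5624 -0.1451  0.1823] phi 172.09223678183417 tilt [ 0.0023  0.0015 -1.    ] F [-0.4074  0.2886  0.0078] M [ 0.0318 -0.0217 -0.0008] op 0.013428335862087814 q [ 0.0692  0.3638  0.1429  1.823  -0.0635  0.9615  1.6721]
delta [-0.0018 -0.0019  0.0843] [ 0.0015 -0.0023  0.0016] from [ 0.5624 -0.1451  0.1823] t 16.9
```

drive_tool(
  deltas=[
    [-0.002,-0.002,0.03,0.0015,-0.002,0.0015,1],
    [-0.002,-0.002,0.06,0.0015,-0.002,0.0015,1],
    [-0.002,-0.002,0.084,0.0015,-0.002,0.0015,1],
    [-0.002,-0.002,0.084,0.0015,-0.002,0.0015,1],
    [-0.002,-0.002,0.084,0.0015,-0.002,0.0015,1],
    [-0.002,-0.002,0.084,0.0015,-0.002,0.0015,1],
  ],
)

```text
time: 17.5
ee_pos: [0.5651, -0.1466, 0.0998]
eef_rot: [0.069, 0.998, -0.0, 0.001]
contact_force: [0.0, -0.0, -0.2]
opening: 0.0133
```

```bash
python3 -c "
from h import *
import pickle
stat();goal(.5637,-.1471,.064,172)
for n,b in [('side',(205,305,270,390)),('scene',(180,270,230,340)),('wrist',(100,480,150,470))]:
  f=grab_frame(n);pickle.dump(f,open('p15%s.pkl'%n,'wb'));k=1.6 if n=='wrist' else 6
  im=f['img'][b[0]:b[1],b[2]:b[3],::-1].astype(float);im=np.clip(im*1.8,0,255).astype(np.uint8)
  cv2.imwrite('pics/p15%s.png'%n,cv2.resize(im,None,fx=k,fy=k,interpolation=cv2.INTER_CUBIC))"
```

```text
t 17.5 pos [ 0.5651 -0.1466  0.0998] phi 172.08589938422443 tilt [-0.0023  0.0001 -1.    ] F [ 0.0189 -0.0157 -0.1643] M [ 0.0055  0.0077 -0.0248] op 0.01325813630405154 q [ 0.0821  0.4664  0.1305  1.8882 -0.0829  0.7899  1.6898]
delta [ 0.0014 -0.0007  0.0358] [0.0001 0.0023 0.0015] from [ 0.5651 -0.1466  0.0998] t 17.5
```

View pics/p15side.png

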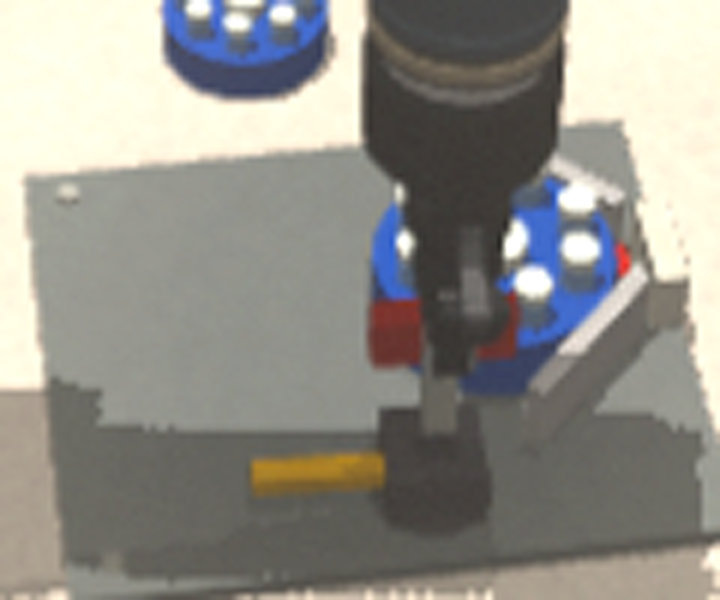

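View pics/p15scene.png

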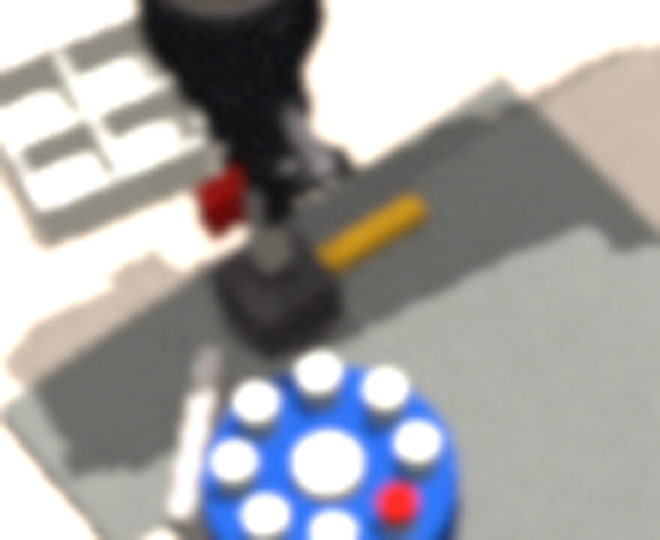

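View pics/p15wrist.png

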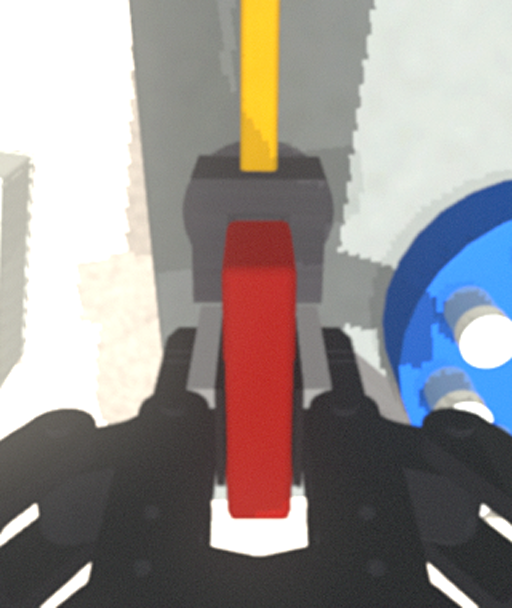

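```bash
python3 -c "
from h import *
import pickle
W=pickle.load(open('p15wrist.pkl','rb'));s=observe();R=Ro.from_quat(s['eef_rot'])
c=lambda p:((p[0]+.5)/1.6-.5+150,(p[1]+.5)/1.6-.5+100)
z=s['ee_pos'][2]-.0444+.073
A=onz(W,c((222,267)),z);B=onz(W,c((297,267)),z);C=onz(W,c((229,517)),z);D=onz(W,c((288,517)),z)
m=(A+B+C+D)/4;print('len',np.linalg.norm((A+B-C-D)/2),'w',np.linalg.norm(A-B),'key-TCP in tool',R.inv().apply(m-s['ee_pos']), 'key',m)
H=[onz(W,c(p),.042) for p in[(193,181),(323,183),(322,303),(193,301)]];print(H,np.mean(H,0))
for a,b in [(3,0),(2,1)]:
  u=H[a]-H[b];print(np.linalg.norm(u),np.degrees(np.arctan2(u[1],u[0])))
"
```

```text
len 0.058590047680136974 w 0.013733685492241611 key-TCP in tool [ 0.0012  0.0001 -0.0286] key [ 0.5636 -0.1469  0.1283]
[array([ 0.5403, -0.1641,  0.042 ]), array([ 0.5465, -0.1246,  0.042 ]), array([ 0.5872, -0.1293,  0.042 ]), array([ 0.5806, -0.1711,  0.042 ])] [ 0.5637 -0.1473  0.042 ]
0.04086788960703066 -9.773425930212127
0.040942495904412464 -6.6680136184719565
```

drive_tool(
  deltas=[
    [0.0005,-0.0005,0.004,0,0.002,0,1],
    [0.0005,-0.0005,0.009,0,0.002,0,1],
    [0.0005,-0.0005,0.014,0,0.002,0,1],
    [0.0005,-0.0005,0.018,0,0.002,0,1],
    [0.0005,-0.0005,0.02,0,0.002,0,1],
  ],
)

```text
time: 18.15
ee_pos: [0.5639, -0.1475, 0.0789]
eef_rot: [0.07, 0.998, 0.0, -0.0]
contact_force: [-0.9, -0.7, -0.7]
opening: 0.0134
```

```bash
python3 -c "
from h import *
stat()"
```

```text
t 18.15 pos [ 0.5639 -0.1475  0.0789] phi 172.02442572982218 tilt [ 0.0009  0.     -1.    ] F [-0.8747 -0.7045 -0.7343] M [ 0.0021 -0.0525  0.0254] op 0.013378392880803275 q [ 0.0874  0.495   0.1265  1.9014 -0.0878  0.7514  1.6948]
```

drive_tool(
  deltas=[
    [0,0,0.004,0,0,0,1],
    [0,0,0.008,0,0,0,1],
    [0,0,0.011,0,0,0,1],
    [0,0,0.014,0,0,0,1],
    [0,0,0.0155,0,0,0,1],
    [0,0,0.0155,0,0,0,1],
  ],
)

```text
time: 18.75
ee_pos: [0.564, -0.1476, 0.0644]
eef_rot: [0.07, 0.998, 0.0, -0.0]
contact_force: [-1.4, 0.8, 6.7]
opening: 0.0129
```

```bash
python3 -c "
from h import *
stat()
f=grab_frame('side');cv2.imwrite('pics/s16.png',cv2.resize(np.clip(f['img'][205:305,270:390,::-1]*1.8,0,255).astype(np.uint8),None,fx=6,fy=6,interpolation=cv2.INTER_CUBIC))"
```

```text
t 18.75 pos [ 0.564  -0.1476  0.0644] phi 172.01724267680865 tilt [ 0.0009  0.0003 -1.    ] F [-1.4386  0.7622  6.6886] M [0.1615 0.566  0.0031] op 0.01293624102681235 q [ 0.0906  0.5158  0.123   1.9093 -0.0919  0.7228  1.6982]
```

View pics/s16.png

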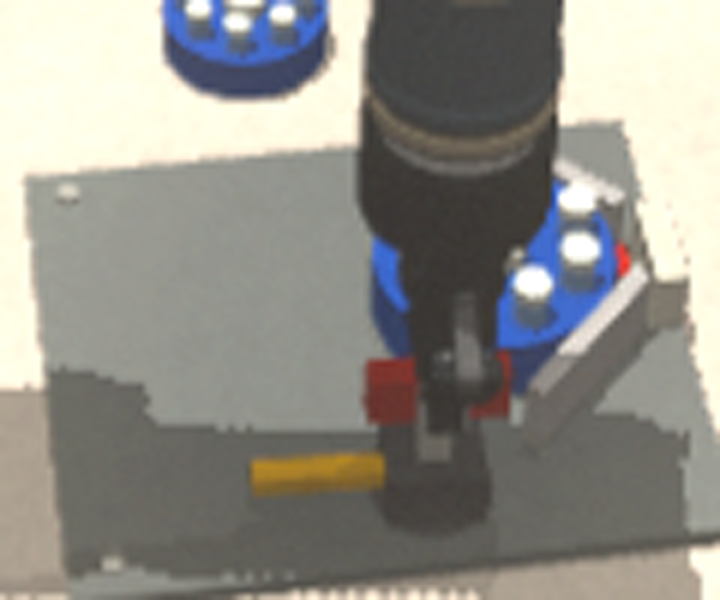

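drive_tool(
  deltas=[
    [0,0,0,0,0,0.06,1],
    [0,-0.0001,0,0,0,0.12,1],
    [0,-0.0002,0,0,0,0.19,1],
    [0,-0.0003,0,0,0,0.26,1],
    [0,-0.0004,0,0,0,0.33,1],
    [0.0001,-0.0005,0,0,0,0.4,1],
    [0.0001,-0.0005,0,0,0,0.47,1],
    [0.0002,-0.0006,0,0,0,0.54,1],
    [0.0002,-0.0007,0,0,0,0.61,1],
  ],
)

```text
time: 19.7
ee_pos: [0.5639, -0.1477, 0.0645]
eef_rot: [0.367, 0.93, 0.0, -0.0]
contact_force: [-0.2, 0.8, 0.9]
opening: 0.0129
```

```bash
python3 -c "
from h import *
stat()
f=grab_frame('side');cv2.imwrite('pics/s17.png',cv2.resize(np.clip(f['img'][205:305,270:390,::-1]*1.8,0,255).astype(np.uint8),None,fx=6,fy=6,interpolation=cv2.INTER_CUBIC))"
```

```text
t 19.7 pos [ 0.5639 -0.1477  0.0645] phi 136.9513847351016 tilt [ 0.0009  0.0003 -1.    ] F [-0.2075  0.8442  0.9068] M [ 0.2307 -0.0027  0.0986] op 0.012936260649635937 q [-0.0293  0.5261  0.2838  1.9167 -0.2139  0.7283  1.198 ]
```

View pics/s17.png

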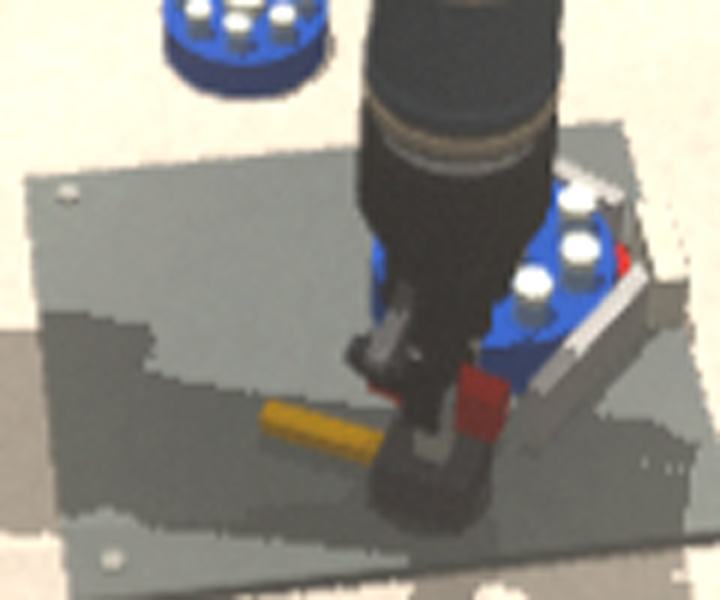

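drive_tool(
  deltas=[
    [0,-0.0001,0,0,0,0.07,1],
    [0,-0.0002,0,0,0,0.14,1],
    [0,-0.0003,0,0,0,0.21,1],
    [0,-0.0003,0,0,0,0.28,1],
    [0.0001,-0.0004,0,0,0,0.35,1],
    [0.0001,-0.0005,0,0,0,0.42,1],
    [0.0001,-0.0006,0,0,0,0.49,1],
    [0.0002,-0.0006,0,0,0,0.56,1],
    [0.0002,-0.0007,0,0,0,0.63,1],
    [0.0003,-0.0008,0,0,0,0.69,1],
    [0.0003,-0.0008,0,0,0,0.74,1],
  ],
)

```text
time: 20.85
ee_pos: [0.5633, -0.1482, 0.0645]
eef_rot: [0.679, 0.734, -0.0, -0.0]
contact_force: [-0.4, 0.1, -0.5]
opening: 0.0129
```

```bash
python3 -c "
from h import *
stat()"
```

```text
t 20.85 pos [ 0.5633 -0.1482  0.0645] phi 94.43238228119125 tilt [ 0.0004 -0.0004 -1.    ] F [-0.3534  0.0839 -0.5413] M [-0.0518  0.0501  0.0854] op 0.012945058857413948 q [-0.1729  0.5539  0.4816  1.9266 -0.3665  0.7483  0.5971]
```

drive_tool(
  deltas=[
    [0,0,0,0,0,0.03,1],
    [0,0,0,0,0,0.06,1],
    [0,-0.0001,0,0,0,0.09,1],
    [0,-0.0001,0,0,0,0.11,1],
  ],
)

```text
time: 21.25
ee_pos: [0.5632, -0.1482, 0.0646]
eef_rot: [0.719, 0.695, -0.0, -0.0]
contact_force: [-0.2, 0.3, 0.2]
opening: 0.0128
```

```bash
python3 -c "
from h import *
stat()
f=grab_frame('side');cv2.imwrite('pics/s18.png',cv2.resize(np.clip(f['img'][205:305,270:390,::-1]*1.8,0,255).astype(np.uint8),None,fx=6,fy=6,interpolation=cv2.INTER_CUBIC))
f=grab_frame('scene');cv2.imwrite('pics/q18.png',cv2.resize(np.clip(f['img'][185:305,230:350,::-1]*1.8,0,255).astype(np.uint8),None,fx=5,fy=5,interpolation=cv2.INTER_CUBIC))"
```

```text
t 21.25 pos [ 0.5632 -0.1482  0.0646] phi 88.0510466430862 tilt [ 0.0003 -0.0004 -1.    ] F [-0.2118  0.3004  0.199 ] M [-0.0703  0.1065  0.1096] op 0.012830081911118191 q [-0.194   0.5597  0.5114  1.928  -0.3901  0.7529  0.5075]
```

View pics/s18.png

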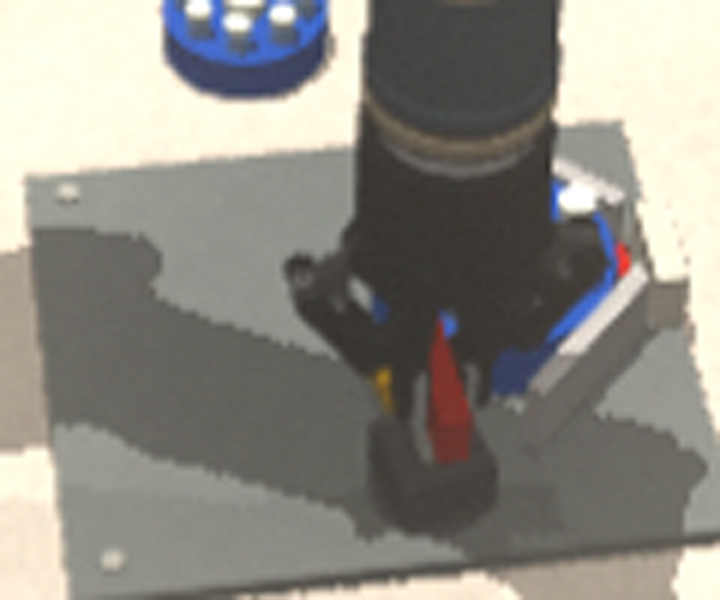

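View pics/q18.png

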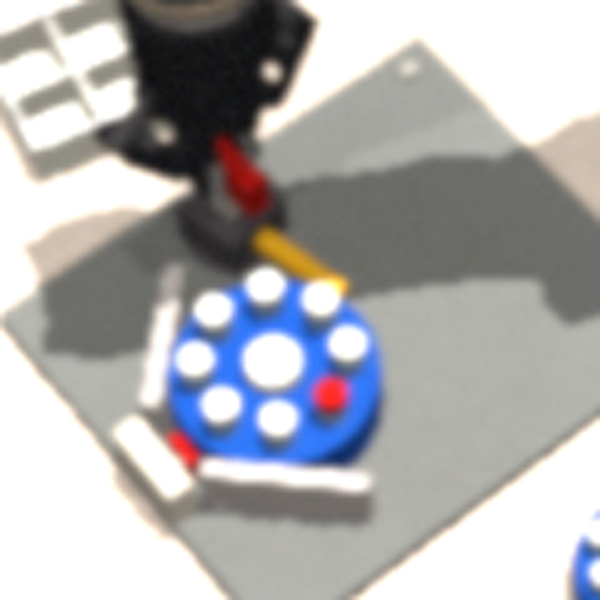

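drive_tool(
  deltas=[
    [0,0,0,0,0,0.03,1],
    [0,0,0,0,0,0.06,1],
    [0,0,0,0,0,0.07,1],
  ],
)

```text
time: 21.65
ee_pos: [0.5631, -0.1482, 0.0645]
eef_rot: [0.743, 0.67, -0.0, -0.0]
contact_force: [-0.3, 0.9, -1.1]
opening: 0.0127
```

```bash
python3 -c "
from h import *
stat()"
```

```text
t 21.65 pos [ 0.5631 -0.1482  0.0645] phi 84.06854319751574 tilt [-0.0001 -0.0007 -1.    ] F [-0.3224  0.94   -1.0606] M [-0.0791  0.2105  0.2946] op 0.01274546927394753 q [-0.2075  0.5637  0.5303  1.9287 -0.4046  0.7562  0.4513]
```

drive_tool(
  deltas=[
    [0,0,0,0,0,0.03,1],
    [0,0,0,0,0,0.03,1],
  ],
)

```text
time: 21.85
ee_pos: [0.5631, -0.1482, 0.0645]
eef_rot: [0.753, 0.658, -0.001, -0.0]
contact_force: [-0.7, -0.3, -0.0]
opening: 0.0134
```

```bash
python3 -c "
from h import *
stat()"
```

```text
t 21.85 pos [ 0.5631 -0.1482  0.0645] phi 82.36637342371753 tilt [-0.0006 -0.0009 -1.    ] F [-0.6905 -0.3063 -0.0305] M [-0.1085  0.1336  0.4935] op 0.013360299463683603 q [-0.2136  0.5656  0.5387  1.929  -0.4105  0.7577  0.4269]
```

drive_tool(
  deltas=[
    [0,0,0,0,0,-0.03,1],
    [0,0,0,0,0,-0.05,1],
    [0,0,0,0,0,-0.05,0.9],
    [0,0,0,0,0,-0.05,0.8],
    [0,0,0,0,0,-0.05,0.6],
    [0,0,0,0,0,-0.05,0.5],
    [0,0,0,0,0,-0.05,0.5],
  ],
)

```text
time: 22.55
ee_pos: [0.5632, -0.1482, 0.0646]
eef_rot: [0.736, 0.677, -0.0, -0.0]
contact_force: [-0.4, 0.6, 0.7]
opening: 0.0428
```

```bash
python3 -c "
from h import *
stat()"
```

```text
t 22.55 pos [ 0.5632 -0.1482  0.0646] phi 85.22314640783675 tilt [-0.0005 -0.0007 -1.    ] F [-0.4107  0.6165  0.7464] M [-0.0083 -0.0053 -0.034 ] op 0.04276647910630447 q [-0.2041  0.5626  0.5252  1.9283 -0.3999  0.7553  0.4669]
```

Released. Next I'll lift straight up and turn back to the earlier viewing yaw.

drive_tool(
  deltas=[
    [0,0,-0.02,0,0,0,0.5],
    [0,0,-0.05,0,0,0,0.5],
    [0,0,-0.09,0,0,0,0.5],
    [0,0,-0.13,0,0,0,0.3],
    [0,0,-0.17,0,0,0,0],
    [0,0,-0.18,0,0,0,0],
    [0,0,-0.18,0,0,0,0],
  ],
)

```text
time: 23.25
ee_pos: [0.5643, -0.1485, 0.2464]
eef_rot: [0.736, 0.677, 0.001, 0.001]
contact_force: [0.2, 0.8, -0.3]
opening: 0.0855
```

```bash
python3 -c "
from h import *
stat();goal(.59,-.07,.26,174.6)"
```

```text
t 23.25 pos [ 0.5643 -0.1485  0.2464] phi 85.22603403398804 tilt [-0.0002  0.0034 -1.    ] F [ 0.2289  0.8441 -0.2862] M [ 0.0038  0.0049 -0.0112] op 0.08546573914463998 q [-0.3141  0.3435  0.6479  1.7709 -0.2307  1.1004  0.3272]
delta [ 0.0803  0.0192 -0.0135] [ 0.0025  0.0028 -1.5599] from [ 0.5643 -0.1485  0.2464] t 23.25
```

drive_tool(
  deltas=[
    [0.04,0.01,-0.014,0,0,-0.14,0],
    [0.08,0.019,-0.014,0,0,-0.28,0],
    [0.08,0.019,-0.014,0,0,-0.42,0],
    [0.08,0.019,-0.014,0,0,-0.56,0],
    [0.08,0.019,-0.014,0,0,-0.7,0],
    [0.08,0.019,-0.014,0,0,-0.84,0],
    [0.08,0.019,-0.014,0,0,-0.98,0],
    [0.08,0.019,-0.014,0,0,-1.12,0],
    [0.08,0.019,-0.014,0,0,-1.26,0],
    [0.08,0.019,-0.014,0,0,-1.4,0],
    [0.08,0.019,-0.014,0,0,-1.54,0],
    [0.08,0.019,-0.014,0,0,-1.56,0],
    [0.08,0.019,-0.014,0,0,-1.56,0],
  ],
)

```text
time: 24.55
ee_pos: [0.589, -0.0702, 0.2588]
eef_rot: [0.048, 0.999, -0.0, 0.0]
contact_force: [-1.0, -0.7, 0.4]
opening: 0.0854
```

```bash
python3 -c "
from h import *
import pickle
stat();f=grab_frame('wrist');cv2.imwrite('pics/w20.png',f['img'][:,:,::-1]);pickle.dump(f,open('w20.pkl','wb'))
f=grab_frame('side');cv2.imwrite('pics/s20.png',cv2.resize(np.clip(f['img'][205:305,270:390,::-1]*1.6,0,255).astype(np.uint8),None,fx=6,fy=6,interpolation=cv2.INTER_CUBIC))"
```

```text
t 24.55 pos [ 0.589  -0.0702  0.2588] phi 174.46944763241055 tilt [-0.0005 -0.0002 -1.    ] F [-1.0136 -0.667   0.3658] M [ 0.0118 -0.0408 -0.0275] op 0.08543298713436741 q [-0.1988  0.3159  0.3165  1.7173 -0.1072  1.1248  1.6236]
```

View pics/w20.png

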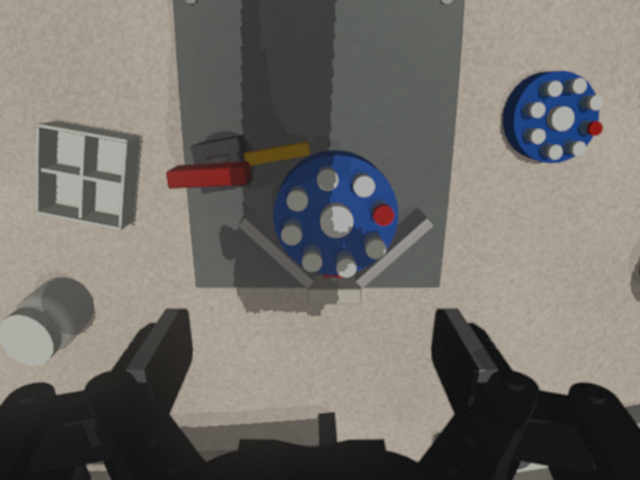

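View pics/s20.png

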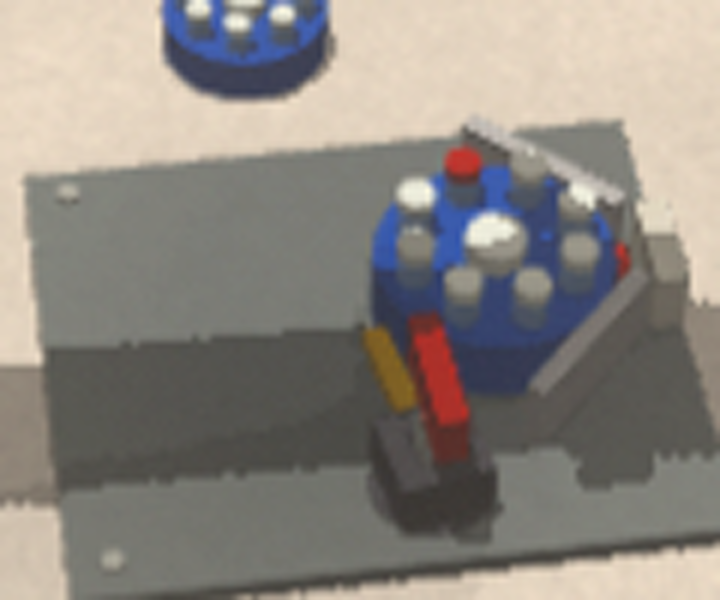

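```bash
python3 - <<'E'
from h import *
import pickle
from scipy.optimize import least_squares
W=pickle.load(open('w20.pkl','rb'))
px=np.array([(197,287),(439.5,287)]);
Q=[onz(W,p,.012)[:2] for p in px];print('deck front edge',Q)
u=Q[1]-Q[0];yaw=np.arctan2(u[1],u[0])-np.pi/2
m=(Q[0]+Q[1])/2;O=m-np.array([[np.cos(yaw),-np.sin(yaw)],[np.sin(yaw),np.cos(yaw)]])@np.array([.135,-.015])
print('O',O,yaw)
A=onz(W,(247,158.5),.032)[:2];B=onz(W,(309.5,149.5),.032)[:2];d=B-A
a=np.arctan2(d[1],d[0]);print('latch',(np.pi+yaw-a),'with yaw -.096:',np.pi-.096-a)
R=np.array([[np.cos(yaw),-np.sin(yaw)],[np.sin(yaw),np.cos(yaw)]])
for z in(.056,.06):P=onz(W,(337,221),z)[:2];print('boss',R.T@(P-O))
# key expected: foot z .020 at socket, handle top z .093
ph=np.radians(85.2);h=np.array([np.cos(ph),np.sin(ph)])
S=np.array([.5632,-.1472])
print('handle top ends exp',proj(W,np.array([[*(S+.03*h),.093],[*(S-.03*h),.093]])),'mouth',proj(W,[*S,.042]))
im=cv2.resize(np.clip(W['img'][120:300,150:420,::-1]*1.6,0,255).astype(np.uint8),None,fx=2.9,fy=2.9,interpolation=cv2.INTER_CUBIC)
cv2.imwrite('pics/w20c.png',im)
E
```

```text
deck front edge [array([ 0.688 , -0.1975]), array([0.712 , 0.0494])]
O [ 0.5671 -0.0461] -0.09726793018107172
latch 1.4305140974877526 with yaw -.096: 1.4317820276688242
boss [ 0.0509 -0.0003]
boss [ 0.0496 -0.0006]
handle top ends exp [[245.2339 177.1103]
 [165.5811 178.6485]] mouth [[219.2859 166.0321]]
```

View pics/w20c.png

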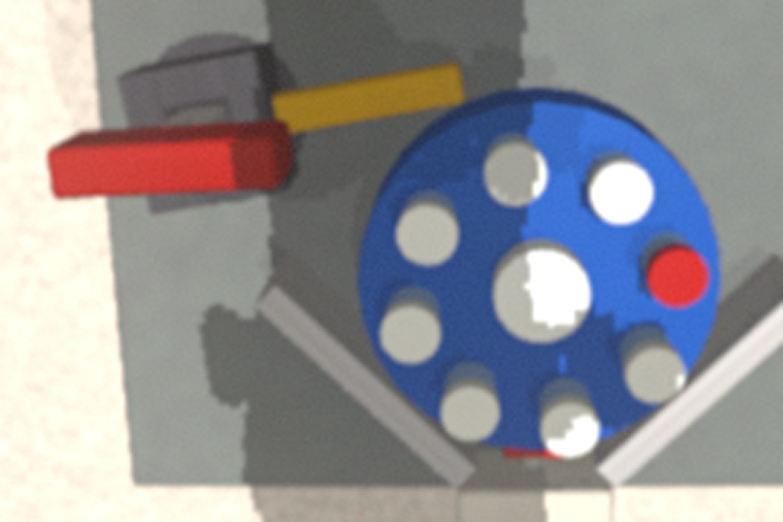

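```bash
python3 -c "
from bench import *
print(job_done())"
```

```text
the job is handed in; nothing more can be done
None
```

I pushed the carousel into the V, put the key fully down in the latch socket, and turned it clockwise until the latch closed. The key is released and standing in the socket. I handed the job in at about 24.6 s; it reports no verdict.

What my last checks showed:
- **Carousel:** its centre measured at deck (49.6 to 50.9, −0.6 to 0) mm, against home at (50, 0). In the wrist view its rim met both flanks and the red stop. The final push stopped moving at about 16 N.
- **Stop:** I could not read its travel directly. I take it as pressed in only from the carousel's position.
- **Latch:** the turning torque rose sharply at the firm end, to about 0.5 N m. In the picture the arm lies across the front of the carousel at about 1.43 rad, against a nominal 1.40.
- **Key:** it bottomed about 22 mm down in the socket. After release its handle lay within about 1–2 pixels of where an upright key should be, roughly 1 mm.
- **Gripper:** it ended open and well above everything, and I saw no bystander move.

Two small disagreements turned up:
- **Socket position:** the first rough wrist reading was about 4 mm off in x. I dropped it for closer views, which agreed within 1 mm, and the key went in without resistance.
- **Scene and side camera heights:** these read about 4 mm low for the deck and hub, so I used the given heights.

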